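Hang rinsed dispersing probes on the curved drying rail and close up

TASK

Unload the rinse block: lift each dispersing probe straight up out of its well, thread its bored head onto the open end of the bent drying rail and slide it round the bend, turning it as the rail turns, so that all the probes end up hanging freely on the straight stretch behind the bend. Then swing the red keeper gate fully shut across the rail's open end and put the grey lid squarely and fully down on the empty rinse block; leave the other things on the bench where they are.

Things in the scene. Friction and masses are not known exactly. Their poses are not given: they have to be found in the camera images.
- rack: Drying rack, fixed: white L-shaped base plate, x -135 to 135, y -130 to 90 mm, 8 mm thick; origin on the worktop. Its rail, a level 8 mm round rod, has its axis 135 mm up. In the rack's frame (mm) it runs from the open end (-105,-104) along +y to (-105,-50), round a quarter circle of radius 110 about (5,-50) to (5,60), then straight along +x to the stop collar at (104,60).
- rail_tip (a point): Open, free, round end of the rail, on its axis (135 mm up). No support touches the rail between here and the stop collar.
- rail_end (a point): On the rail's axis at the near face of the black stop collar (18 mm diameter), the closed end of the straight stretch (99 mm long, rack x = 5 to 104 mm, y = 60). The rail's only post stands 13 mm behind it, up to 4 mm above the axis.
- gate (a joint): Red keeper gate: 0 = fully shut, its bar crossing in front of the rail's open end (4 mm from it); grows as it opens, counter-clockwise seen from above, to 2.5 rad (swung clear). Slight friction, stays where left. At the start it stands open by 1.9 to 2.4 rad, clear of the way onto the rail.
- gate_pin (a point): On the axis of the gate's upright round black pin (12 mm diameter) by which it is swung, 68 mm from the hinge and 40 mm above the rail's axis. The pin turns easily in the fingers and reaches from 5 mm below to 45 mm above the rail's axis.
- gate_hinge (a point): Vertical hinge axis of the gate, at the rail's height; in the rack's frame at (-60,-112) mm. Its post is 14 mm thick and reaches 6 mm above the rail's axis. The red bar (10 mm high, 8 mm thick, at rail height) points from here to the pin: along the rack's -x when shut.
- block: Blue rinse block, fixed, 172 (x) x 56 (y) x 75 mm; origin at the centre of its underside on the worktop. Three round wells, 18 mm wide and 65 mm deep, at x = -55, 0 and 55 mm on its middle line.
- lid: Grey lid of the block, loose, 186 (x) x 70 (y) mm, 0.15 kg; origin at the centre of its lower rim. Hollow below: the 10 mm rim goes round the block with 3 mm play each side, either way round. Plate top 16 mm above the origin; black bar handle 70 mm along x, 16 mm wide (y), from 15 to 49 mm above the origin. Starts rim down on the worktop beside the block; seated, its origin is 65 mm up.
- probe_a: Dispersing probe, green plastic head (None if absent), 141 mm tall, 0.12 kg. Origin at the lower tip of its 16 mm steel shaft, z up along it. Head: 24 mm (x) x 20 mm (y), from 80 to 141 mm above the origin, bored through along x (see its bore point); its solid top, 104 to 141 mm up, is the grip, pinched across y. Starts upright in a well of the block, tip 65 mm deep (10 mm above the worktop).
- probe_b: Dispersing probe, orange plastic head (None if absent), 141 mm tall, 0.12 kg. Origin at the lower tip of its 16 mm steel shaft, z up along it. Head: 24 mm (x) x 20 mm (y), from 80 to 141 mm above the origin, bored through along x (see its bore point); its solid top, 104 to 141 mm up, is the grip, pinched across y. Starts upright in a well of the block, tip 65 mm deep (10 mm above the worktop).
- probe_c: Dispersing probe, yellow plastic head (None if absent), 141 mm tall, 0.12 kg. Origin at the lower tip of its 16 mm steel shaft, z up along it. Head: 24 mm (x) x 20 mm (y), from 80 to 141 mm above the origin, bored through along x (see its bore point); its solid top, 104 to 141 mm up, is the grip, pinched across y. Starts upright in a well of the block, tip 65 mm deep (10 mm above the worktop).
- bore_a (a point): Centre of the round bore, 13 mm, through the head of probe_a, 92 mm above its origin and 49 mm below its top. The bore runs along the probe's x, open both ways and alike from either side. Hanging on the rail, this point lies 2.5 mm below the rail's axis.
- bore_b (a point): Centre of the round bore, 13 mm, through the head of probe_b, 92 mm above its origin and 49 mm below its top. The bore runs along the probe's x, open both ways and alike from either side. Hanging on the rail, this point lies 2.5 mm below the rail's axis.
- bore_c (a point): Centre of the round bore, 13 mm, through the head of probe_c, 92 mm above its origin and 49 mm below its top. The bore runs along the probe's x, open both ways and alike from either side. Hanging on the rail, this point lies 2.5 mm below the rail's axis.
- tip_box: Bystander: pipette tip box with blue base, 94 x 127 x 93 mm, origin at its underside
- timer: Bystander: white lab timer, 70 x 66 x 21 mm, origin at its underside
- marker: Bystander: blue marker pen, 137 mm, lying, origin at its underside
- tube_rack: Bystander: blue microtube rack, 56 x 136 x 52 mm, origin at its underside
- bottle: Bystander: amber bottle with black cap, 54 mm diameter, 120 mm high, origin at its underside

How it is judged:
On the way:
1. every probe hangs on the straight stretch of the rail behind the bend (x of bore_a in the frame of rack between 0.01 and 0.1 m and y of bore_a in the frame of rack between 0.053 and 0.067 m and z of bore_a in the frame of rack between 0.126 and 0.14 m and angle between each of probe_a, probe_b, probe_c's own z axis and vertical below 0.35 rad and linear speed of each of probe_a, probe_b, probe_c below 0.03 m/s and x of bore_b in the frame of rack between 0.01 and 0.1 m and y of bore_b in the frame of rack between 0.053 and 0.067 m and z of bore_b in the frame of rack between 0.126 and 0.14 m and x of bore_c in the frame of rack between 0.01 and 0.1 m and y of bore_c in the frame of rack between 0.053 and 0.067 m and z of bore_c in the frame of rack between 0.126 and 0.14 m), for 0.2 s.
At the end, for the whole second after the job is handed in: Probes hang at rest on the straight stretch: bore centre over 5 mm past the bend, 4 mm off the stop, within 7 mm sideways, 9 mm below to 5 above the rail axis, tilt under 0.35 rad; gate within 0.12 rad of shut; lid on the block within 7 mm and 0.1 rad, origin 60 to 69 mm up, level to 0.05 rad (all of step 1 and value of joint gate below 0.12 rad and horizontal distance between lid and block below 0.007 m and z of lid in the frame of block between 0.06 and 0.069 m and angle between the x axis of lid and the x axis of block, either way round below 0.1 rad and angle between lid's own z axis and vertical below 0.05 rad and linear speed of lid below 0.02 m/s); the robot touches nothing.
It fails at once if a bystander (tip box, timer, marker, tube rack, bottle) is pushed more than 30 mm (distance of any of tip_box, timer, marker, tube_rack, bottle from where it was at the start of the episode above 0.03 m).
Of probe_a, probe_b, probe_c only 2 to 3 are there at a start; the rules pass over those that are not, and their reading is None.
At some moment in a run one of lid may be knocked a few centimetres aside while the robot is not near it.
Once in a run the grip may slacken for a moment while it holds something.
It also fails if it takes over 210 s, if anything falls off the work surface, if the arm or the gripper's body presses on something with over 40 N, if the wrist force passes 120 N, or if a joint passes its speed limit or range.

ROBOT

A 7-joint arm with a two-finger parallel gripper is mounted at the origin on a cart in front of the work surface, level with it; the furniture and walls round the work are solid. World frame = base frame: x ahead of the robot, y to its left, z up, the work surface at z = 0. Lengths are in m, angles in rad, forces in N, time in s.
With the tool pointing down it reaches from about 0.35 to 0.9 m from the base axis. Payload 19.9 kg.
Tool frame: the origin (TCP) lies between the finger pads; the fingertips stand 14 mm ahead of it and the grasp point (between the pads) lies 5 mm behind it; z points along the fingers, y is the line along which they close (so a half turn about z gives the same grasp; the last joint's range is limited). The gripper opens to 94 mm and grips with 3 to 60 N. Pads are 16 mm wide; open, the fingers measure 119 mm over their backs; the gripper's body (75 mm by 177 mm) begins 78 mm behind the grasp point.
Start: joints at [-1.345, 0.417, -0.01, 1.614, 0.005, 1.111, -0.053], TCP at [0.165, 0.603, 0.219] pointing down, gripper open.
Joint ranges: [-2.81, 2.81], [-0.39, 2.02], [-1.27, 1.25], [0.06, 2.57], [-1.19, 4.33], [0.19, 2], [-2.82, 2.82]. Speed limits (rad/s): [1.89, 1.89, 2.39, 2.39, 3.01, 3.01, 3.01].

INTERFACE

Orientations are given as [roll, pitch, yaw] about the fixed x, y, z axes, in that order (R = Rz(yaw) Ry(pitch) Rx(roll)).
In Python, from plant import env gives the robot as it stands. The module is installed in compiled form; this text tells all that it offers.
- The arm moves only by the tool carry_out, never from a script. Its argument "steps" is a list that holds one entry, the list of rows, each a list of 5 numbers: the shift along the tool's x, y, z in mm, then the turn about the tool's z in degrees, then the opening, from 0 (shut) to 1 (fully open). In form: [[[tx, ty, tz, roll, hand], ...]]. A call has 1 to 12 rows; each row is the pose to reach, as a shift and turn from the pose commanded when the call began, along the tool's axes at that moment; what a row does not reach only later rows make up. A row lasts 1/12 s, in which the tool goes at most 41.7 mm and 7.16 degrees, less where a joint would pass 70% of its speed; a pose out of reach is approached as far as the arm can. A call with a gripper value outside its range is refused whole. The fingers move at their own pace and stop on an object; "grip_force" is the grip in N (left out, the last holds). Time passes only in rows, so rows that repeat a pose let the fingers close. It gives the time, the measured TCP pose, the force, the opening and the grip force at its end, in the units of the state.
- env.observe(): the state, without advancing time (a new reading comes with each control period).
- env.read_camera(name): name is "scene" or "top" or "wrist"; returns a dict with "img" (384x512x3 uint8, red, green, blue), "range_z" (384x512 float32, m along the optical axis (not along the pixel's ray), 0 where there is no reading), "fov_y" (degrees; the focal length in pixels is half the picture's height over the tangent of half this angle, whatever the lens; pixels are square), "cx", "cy" (the principal point, pixels), "rvec" (rotation vector, rad) and "tvec" (3), from world to camera coordinates, as OpenCV has them. Camera axes: x right, y down, z forward; pixel columns grow to the right and rows downward; lengths in m; the calibration is good to about 2 mm. A picture is of the moment at which its call begins.
- env.job_done(): hands the job in; it is judged then, once.
The state is a dict: "clock": time; "q": joint angles; "joint_velocities": joint speeds; "tau": joint torques, N m; "position": TCP position; "tool_rot": TCP orientation; "force": force on the tool from outside, world axes, zero at the start; "wrist_torque": the same for the moment, N m; "grip_width": finger opening in m; "grasp_force": force on a finger pad.
Only numpy, scipy, OpenCV 4.12 (cv2) and the standard library are available. Lean on these libraries where they do the work, as an engineer would, in place of code of your own. Each camera call takes 0.05 s, during which the arm holds its last target. There are 200 camera calls.

## Working session

There is one attempt and no reset: what is moved stays moved. The work goes in short steps, Python scripts to look and compute and a tool call to move; the robot and the scene stay as the last step left them, time stands still between calls to the robot, and variables do not carry over. Pictures are saved under pics/ and viewed, at most 14 in all, crops included, and the job is handed in when it is done.

Besides the shell and the picture viewer there is one more tool, called after "Request:" as name([rows], argument=value, ...), one row to a line, values as JSON. carry_out: Moves the arm, as the interface text tells. Its arguments: {"type":"object","properties":{"steps":{"type":"array"},"grip_force":{"type":"number"}},"required":["steps"]}

```bash
mkdir -p pics
cat > h.py <<'E'
import numpy as np, cv2
from plant import env
from scipy.spatial.transform import Rotation as R
def cam(n):
    c=env.read_camera(n); f=192/np.tan(np.radians(c['fov_y'])/2)
    Rm=R.from_rotvec(np.ravel(c['rvec'])).as_matrix(); t=np.ravel(c['tvec'])
    return c,f,Rm,t
def cloud(k):
    c,f,Rm,t=k; z=c['range_z'].astype(float); v,u=np.mgrid[0:384,0:512]
    p=np.stack([(u-c['cx'])/f*z,(v-c['cy'])/f*z,z],-1)
    return (p-t)@Rm, z>0
def onplane(k,u,v,h):
    c,f,Rm,t=k; d=np.stack([(np.asarray(u)-c['cx'])/f,(np.asarray(v)-c['cy'])/f,np.ones(np.shape(u))],-1)@Rm
    o=-t@Rm; s=(h-o[2])/d[...,2]; return o+s[...,None]*d
def proj(k,p):
    c,f,Rm,t=k; q=np.asarray(p)@Rm.T+t; return np.stack([q[...,0]/q[...,2]*f+c['cx'],q[...,1]/q[...,2]*f+c['cy']],-1)
def save(k,n): cv2.imwrite('pics/'+n+'.png',cv2.cvtColor(k[0]['img'],cv2.COLOR_RGB2BGR))
E
python3 - <<'E'
from h import *
s=env.observe(); print(s)
for n in ['scene','top']:
    k=cam(n); save(k,n+'0'); c=k[0]; print(n,c['fov_y'],c['cx'],c['cy'],-k[3]@k[2], k[2][2])
E
```

```text
{'clock': 0.0, 'q': array([-1.3445275 ,  0.41798429, -0.01033328,  1.61414685,  0.00467083,
        1.11071095, -0.05299618]), 'joint_velocities': array([-0.00015935, -0.00224446,  0.00186663,  0.00052846, -0.00030416,
        0.00051792,  0.00122245]), 'tau': array([-7.43898654e-04, -8.51267195e+01,  6.38267845e-01, -4.26001453e+01,
       -4.88344661e-02,  1.86728704e-02,  9.07474373e-05]), 'position': array([0.16525456, 0.60238996, 0.21883018]), 'tool_rot': array([-3.14036848e+00,  5.30888374e-05,  2.87385053e+00]), 'force': array([0.56229252, 1.01480242, 0.58421555]), 'wrist_torque': array([ 0.00954795,  0.0108871 , -0.00054076]), 'grasp_force': 0.0, 'grip_width': 0.094281555357215}
scene 53.51241402234099 255.12304595617314 191.61927257341506 [-0.23276397 -1.14304404  0.76261216] [ 0.50183098  0.7471756  -0.43576862]
top 44.611264146352134 252.13075431035637 192.9561769132831 [ 0.46754672 -0.01658995  1.58610378] [ 0.05833891 -0.01158256 -0.99822964]
```

View pics/scene0.png

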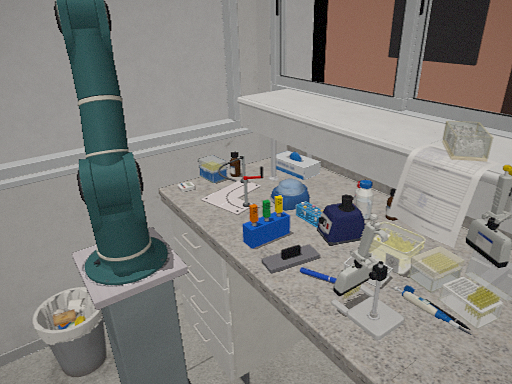

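View pics/top0.png

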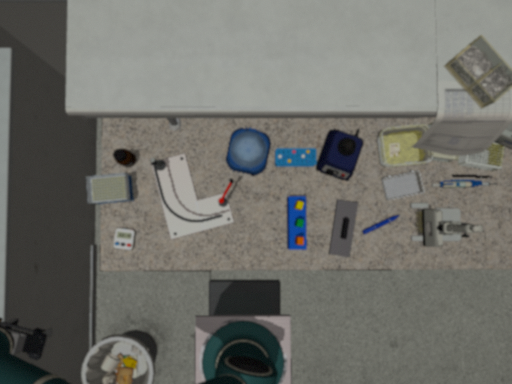

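The scene shows the block with orange, green and yellow probes at about (265,212), and the rack at (240,190). In the top view the rack is at (157–232,155–237), the red gate at (230,192), the block at (298,222) and the lid at (343,228).

```bash
cat > m0.py <<'E'
from h import *
k=cam('top'); save(k,'t'); P,ok=cloud(k); img=k[0]['img']
hsv=cv2.cvtColor(img,cv2.COLOR_RGB2HSV)
print('table z',np.median(P[260:265,280:500,2]), np.std(P[260:265,280:500,2]))
def box(n,m,h,roi):
    mm=np.zeros(m.shape,np.uint8); a,b,c,d=roi; mm[c:d,a:b]=m[c:d,a:b]
    v,u=np.nonzero(mm); 
    q=onplane(k,u,v,h)[:,:2]; r=cv2.minAreaRect((q*1000).astype(np.float32)); print(n,len(u),np.round(np.array(r[0]),1),np.round(r[1],1),round(r[2],1),'z',np.round(np.percentile(P[v,u,2],[10,50,90]),3)); return u,v
z=P[...,2]; H,S,V=[hsv[...,i].astype(int) for i in range(3)]
blue=(H>100)&(H<125)&(S>150)
box('block',blue,.075,(283,312,190,255))
hot=(S>120)&(V>80)
for n,a,b in [('or',2,17),('ye',20,34),('gr',40,85)]:
    m=(H>=a)&(H<=b)&hot; u,v=box(n,m,.141,(285,312,190,255)); print(onplane(k,u.mean(),v.mean(),.141))
box('lid',(z>.008)&(z<.03),.016,(322,365,190,265))
box('handle',(z>.035)&(z<.07),.049,(322,365,190,265))
red=((H<8)|(H>172))&(S>120)&(V>60)
u,v=box('gate',red,.14,(200,250,165,215))
# rail
m=(z>.11)&(z<.2); 
big=cv2.resize(img[145:245,145:320],None,fx=4.5,fy=4.5,interpolation=cv2.INTER_CUBIC)
cv2.imwrite('pics/crop1.png',big[...,::-1])
E
python3 m0.py
```

```text
table z 0.0014952190090222078 0.1427969294824134
block 672 [ 461.7 -176.9] [ 55.1 167.6] 89.5 z [0.07  0.076 0.08 ]
or 46 [ 406.4 -177. ] [18.6 18.4] 89.7 z [0.146 0.151 0.155]
[ 0.40624109 -0.17761243  0.141     ]
ye 48 [ 515.4 -177.7] [19.5 23.3] 75.4 z [0.14  0.151 0.155]
[ 0.51518008 -0.17768205  0.141     ]
gr 41 [ 460.2 -179.1] [15.5 21.6] 89.4 z [0.147 0.152 0.156]
[ 0.46040016 -0.17922588  0.141     ]
lid 1124 [ 444.1 -339. ] [141.5 248.7] 88.9 z [0.011 0.017 0.022]
handle 120 [ 442.9 -338.9] [18.9 69.6] 79.6 z [0.041 0.049 0.054]
gate 69 [552.9  47.4] [14.9 73.3] 59.5 z [0.126 0.141 0.144]
```

View pics/crop1.png

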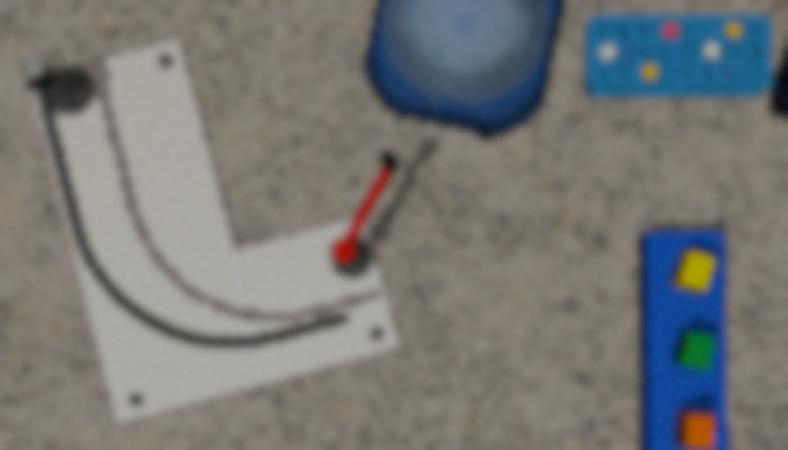

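The crop shows the rail's open end at about (345,318), the gate hinge at (345,250) and its pin at (390,160). The base corners are at (115,423) and (398,345), and the probe heads differ in yaw.

```bash
cat > rackfit.py <<'E'
from h import *
from scipy.optimize import least_squares
k=cam('top'); img=k[0]['img'].astype(int); g=img.max(2)
cr=lambda x,y:(145+(x+.5)/4.5-.5,145+(y+.5)/4.5-.5)
A=onplane(k,*cr(398,345),.008)[:2]; B=onplane(k,*cr(115,423),.008)[:2]; C=onplane(k,*cr(180,42),.008)[:2]
print('corners',A,B,C,'len',np.linalg.norm(A-B))
d=B-A; yaw0=np.arctan2(d[1],d[0])-np.pi/2
o=A-R.from_euler('z',yaw0).as_matrix()[:2,:2]@[-.135,-.13]; print('rack0',o,np.degrees(yaw0))
def pts(s):  # rail points
    a=np.linspace(-.104,-.05,40); b=np.linspace(np.pi,np.pi/2,100); c=np.linspace(.005,.104,60)
    return np.r_[np.c_[0*a-.105,a],np.c_[.005+.11*np.cos(b),-.05+.11*np.sin(b)],np.c_[c,0*c+.06]]
rot=lambda t:np.array([[np.cos(t),-np.sin(t)],[np.sin(t),np.cos(t)]])
def w(x): return x[:2]+pts(0)@rot(x[2]).T
x=np.r_[o,yaw0]
v,u=np.nonzero(g<85); q=onplane(k,u,v,.139)[:,:2]
for rad in (.012,.008,.006):
    D=np.linalg.norm(q[:,None]-w(x)[None],axis=2).min(1); s=q[D<rad]
    def res(x):
        l=(s-x[:2])@rot(x[2]); 
        r=np.hypot(l[:,0]-.005,l[:,1]+.05)-.11
        return np.where(l[:,1]<-.05,-.105-l[:,0],np.where(l[:,0]>.005,l[:,1]-.06,r))
    x=least_squares(res,x,loss='soft_l1',f_scale=.002).x; print(len(s),x[:2],np.degrees(x[2]),np.std(res(x)))
# tip: lowest rack y of rail pixels
l=(s-x[:2])@rot(x[2]); print('tip y',np.sort(l[:,1])[:6],'cov x',l[:,0].max())
hsv=cv2.cvtColor(k[0]['img'],cv2.COLOR_RGB2HSV).astype(int)
red=((hsv[...,0]<8)|(hsv[...,0]>172))&(hsv[...,1]>120)&(hsv[...,2]>60); red[:165]=0;red[215:]=0;red[:,:200]=0;red[:,250:]=0
v,u=np.nonzero(red); l=(onplane(k,u,v,.141)[:,:2]-x[:2])@rot(x[2]); print('gate ext',l[np.argmax(l[:,1])],l[np.argmin(l[:,1])])
E
python3 rackfit.py
```

```text
corners [0.46457076 0.02970623] [0.4075192  0.24055154] [0.69307497 0.19333617] len 0.21842762193652251
rack0 [0.56092952 0.19045444] 15.140805355493093
87 [0.56142009 0.18841991] 13.244124614499311 0.0025294785761000383
91 [0.56194991 0.18874623] 12.760852098065406 0.0027981637782955155
84 [0.56184116 0.18868594] 12.861152721257431 0.0022077437729226346
tip y [-0.09856509 -0.0955617  -0.09255845 -0.08955535 -0.07317431 -0.07017286] cov x 0.1067137919717326
gate ext [-0.06009617 -0.10898867] [-0.01112182 -0.15826851]
```

Request:
carry_out([
  [[-80,-90,-60,10,1],[-448,-500,-180,75,1],[-448,-500,-180,75,1],[-448,-500,-180,75,1],[-448,-500,-180,75,1],[-448,-500,-180,75,1],[-448,-500,-180,75,1],[-448,-500,-180,75,1],[-448,-500,-180,75,1],[-448,-500,-180,75,1],[-448,-500,-180,75,1],[-448,-500,-180,75,1]],
])

```text
clock: 1.2
position: [0.3806, 0.1698, 0.3518]
tool_rot: [3.141, -0.001, 1.56]
force: [0.6, 0.8, -0.2]
grip_width: 0.0936
grasp_force: 0.0
```

```bash
cat >> h.py <<'E'
def to(p,yaw=None):
    s=env.observe(); Rm=R.from_euler('xyz',s['tool_rot']).as_matrix()
    sh=Rm.T@(np.asarray(p)-s['position'])*1000
    y=np.degrees(s['tool_rot'][2]); print('pos',np.round(s['position'],4),'yaw',round(y,2),'shift',np.round(sh,1),'' if yaw is None else 'roll %.2f'%((y-yaw+180)%360-180))
E
python3 - <<'E'
from h import *
k=cam('wrist'); save(k,'w1'); print(k[0]['fov_y'],-k[3]@k[2],k[2]); to([.40,-.03,.42],90)
E
```

```text
65.96087203078305 [0.38034344 0.24769971 0.51715336] [[ 9.99940634e-01 -1.08842716e-02 -5.11582934e-04]
 [-1.03401178e-02 -9.62663333e-01  2.70503953e-01]
 [-3.43672063e-03 -2.70482604e-01 -9.62718728e-01]]
pos [0.3842 0.1637 0.3538] yaw 89.17 shift [-193.3   18.8  -66.5] roll -0.83
```

View pics/w1.png

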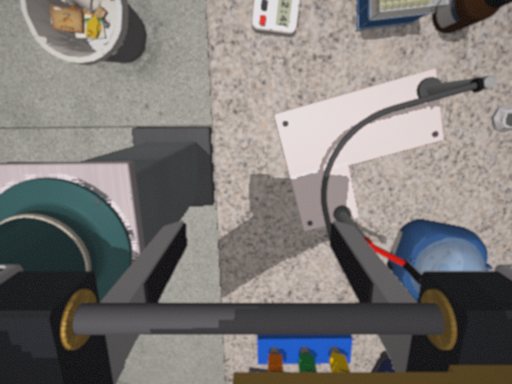

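The wrist view shows the rail running from about (325,225) round to the collar at (428,92). The gate's red bar is at (385,250) and the probes are at (275–340,360). I'll move for better views.

Request:
carry_out([
  [[-120,130,-20,0,0.4],[-120,130,-20,0,0.4],[-120,130,-20,0,0.4],[-120,130,-20,0,0.4],[-120,130,-20,0,0.4],[-120,130,-20,0,0.4],[-120,130,-20,0,0.4],[-120,130,-20,0,0.4]],
])

```text
clock: 1.92
position: [0.509, 0.0519, 0.3709]
tool_rot: [-3.141, -0.0, 1.566]
force: [0.2, -1.0, 0.2]
grip_width: 0.044
grasp_force: 0.0
```

```bash
cat > rackw.py <<'E'
from h import *
from scipy.optimize import least_squares
rot=lambda t:np.array([[np.cos(t),-np.sin(t)],[np.sin(t),np.cos(t)]])
a=np.linspace(-.104,-.05,40); b=np.linspace(np.pi,np.pi/2,100); c=np.linspace(.005,.09,60)
L=np.r_[np.c_[0*a-.105,a],np.c_[.005+.11*np.cos(b),-.05+.11*np.sin(b)],np.c_[c,0*c+.06]]
def fit(k,x,rads=(.015,.009,.007)):
    g=k[0]['img'].max(2); P,ok=cloud(k); 
    v,u=np.nonzero((g<110)&(P[...,2]>.1)&(P[...,2]<.16)); q=onplane(k,u,v,.135)[:,:2]
    for rad in rads:
        D=np.linalg.norm(q[:,None]-(x[:2]+L@rot(x[2]).T)[None],axis=2).min(1); s=q[D<rad]
        def res(x):
            l=(s-x[:2])@rot(x[2]); r=np.hypot(l[:,0]-.005,l[:,1]+.05)-.11
            return np.where(l[:,1]<-.05,-.105-l[:,0],np.where(l[:,0]>.005,l[:,1]-.06,r))
        x=least_squares(res,x,loss='soft_l1',f_scale=.002).x
    l=(s-x[:2])@rot(x[2]); t=l[np.abs(l[:,0]+.105)<.006]
    print(len(s),np.round(x[:2],4),'yaw',round(np.degrees(x[2]),2),'sd',res(x).std(),'tip y',np.sort(t[:,1])[:4])
    st=l[:,1]<-.06; bd=(l[:,0]>.02); print(' mean res straight in, out',res(x)[st].mean(),res(x)[bd].mean(), 'z',np.median(P[v,u,2]))
    # tip through end at -.104 along rail
    return x
E
python3 - <<'E'
from rackw import *
k=cam('wrist'); save(k,'w2'); x=fit(k,np.r_[.5618,.1887,np.radians(13)]); print('tip',x[:2]+rot(x[2])@[-.105,-.104])
to([0.47,-.28,.36],90)
E
```

```text
922 [0.5597 0.1882] yaw 13.95 sd 0.0015793806705779983 tip y [-0.10358266 -0.10324645 -0.10291024 -0.10225359]
 mean res straight in, out -0.00016738029946507957 -0.0004426327921888539 z 0.13852290471950568
tip [0.48287461 0.06199736]
pos [0.509  0.0521 0.371 ] yaw 89.74 shift [-332.2  -37.4   10.9] roll -0.26
```

View pics/w2.png

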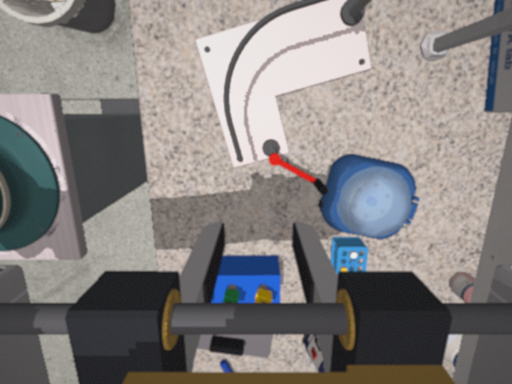

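The rail is clear from its tip at (240,158) round to the collar at (352,10). The gate pin is at (320,187), beside the blue bowl at (370,195). Next I'll look at the probes.

Request:
carry_out([
  [[-330,-40,10,0,0.4],[-330,-40,10,0,0.4],[-330,-40,10,0,0.4],[-330,-40,10,0,0.4],[-330,-40,10,0,0.4],[-330,-40,10,0,0.4],[-330,-40,10,0,0.4],[-330,-40,10,0,0.4],[-330,-40,10,0,0.4],[-330,-40,10,0,0.4],[-330,-40,10,0,0.4]],
])

```text
clock: 2.88
position: [0.4678, -0.2775, 0.361]
tool_rot: [3.142, -0.001, 1.566]
force: [0.5, -0.0, 0.4]
grip_width: 0.0373
grasp_force: 0.0
```

```bash
cat > probes.py <<'E'
from h import *
def probes(k):
    img=k[0]['img']; hsv=cv2.cvtColor(img,cv2.COLOR_RGB2HSV).astype(int); H,S,V=[hsv[...,i] for i in range(3)]
    P,ok=cloud(k); z=P[...,2]
    for n,a,b in [('or',2,15),('ye',18,33),('gr',45,85)]:
        m=((H>=a)&(H<=b)&(S>100)&(V>50)&(np.abs(z-.151)<.006)).astype(np.uint8)
        cs,_=cv2.findContours(m,cv2.RETR_EXTERNAL,cv2.CHAIN_APPROX_NONE)
        if not cs: print(n,'none'); continue
        c=max(cs,key=cv2.contourArea)[:,0,:].astype(float); q=onplane(k,c[:,0],c[:,1],.151)[:,:2]*1000
        r=cv2.minAreaRect(q.astype(np.float32)); w,h=r[1]; ang=r[2] if w>h else r[2]+90
        print(n,'c',np.round(r[0],1),'size',np.round(r[1],1),'x-axis deg',round((ang+90)%180-90,1),'z',round(np.median(z[m>0]),4))
    m=((H>100)&(H<125)&(S>150)&(np.abs(z-.075)<.006)).astype(np.uint8)
    cs,_=cv2.findContours(m,cv2.RETR_EXTERNAL,cv2.CHAIN_APPROX_NONE); c=max(cs,key=cv2.contourArea)[:,0,:].astype(float)
    r=cv2.minAreaRect((onplane(k,c[:,0],c[:,1],.075)[:,:2]*1000).astype(np.float32)); print('block',r)
E
python3 - <<'E'
from probes import *
k=cam('wrist'); save(k,'w3'); probes(k); to([.46,-.18,.25])
E
```

```text
or c [ 405.6 -179.2] size [18.7 24.3] x-axis deg -3.9 z 0.1511
ye c [ 514.3 -179.3] size [19.7 23.4] x-axis deg -17.5 z 0.1509
gr c [ 459.6 -179.4] size [19.2 22.8] x-axis deg -13.6 z 0.1511
block ((458.885498046875, -178.9347686767578), (52.36062240600586, 169.67747497558594), 89.7049789428711)
pos [ 0.4681 -0.277   0.3611] yaw 89.79 shift [ 96.8  -8.5 111.2]
```

View pics/w3.png

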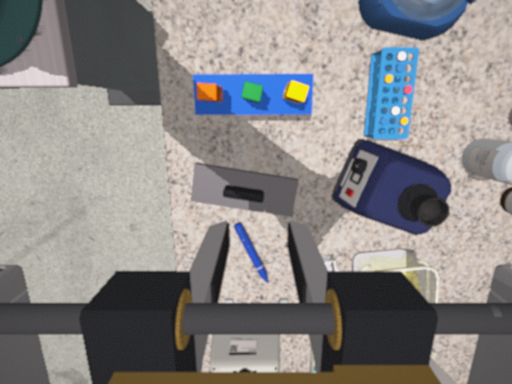

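The probes are at (208,92), (252,92) and (296,92), and the lid is at (245,190). Their bores lie roughly along world x. I'll take orange first.

Request:
carry_out([
  [[98,-62,60,-7,0.45],[98,-62,60,-14,0.45],[98,-62,60,-21,0.45],[98,-62,60,-28,0.45],[98,-62,60,-35,0.45],[98,-62,60,-42,0.45],[98,-62,60,-49,0.45],[98,-62,60,-56,0.45],[98,-62,60,-63,0.45],[98,-62,60,-70,0.45],[98,-62,60,-77,0.45],[98,-62,60,-84,0.45]],
])

```text
clock: 3.93
position: [0.4066, -0.1785, 0.3013]
tool_rot: [3.141, 0.001, 3.04]
force: [-1.1, 1.4, 0.3]
grip_width: 0.0424
grasp_force: 0.0
```

Run:
```python
from probes import *
k=cam('wrist'); probes(k); to([.4056,-.1792,.131],176.1)
```

```text
or c [ 403.4 -178.9] size [17.9 23.4] x-axis deg -1.9 z 0.1511
ye c [ 512.3 -178.3] size [20.4 26.4] x-axis deg -17.4 z 0.1509
gr c [ 457.7 -178.3] size [19.4 24.7] x-axis deg -14.4 z 0.1509
block ((458.4386901855469, -178.6288604736328), (53.46969985961914, 170.9268035888672), 89.91935729980469)
pos [ 0.4066 -0.1786  0.3013] yaw 174.79 shift [  1.   -0.8 170.3] roll -1.31
```

Request:
carry_out([
  [[2,-1,40,-2,0.45],[2,-1,80,-2,0.45],[2,-1,120,-2,0.45],[2,-1,150,-2,0.45],[2,-1,170,-2,0.45],[2,-1,170,-2,0.45],[2,-1,170,-2,0],[2,-1,170,-2,0],[2,-1,170,-2,0],[2,-1,170,-2,0],[2,-1,170,-2,0]],
], grip_force=35)

```text
clock: 4.9
position: [0.4051, -0.1803, 0.1323]
tool_rot: [3.14, 0.002, 3.066]
force: [0.2, 4.9, 10.2]
grip_width: 0.0203
grasp_force: 34.9
```

Request:
carry_out([
  [[0,0,-30,0,0],[0,0,-65,0,0],[0,0,-100,0,0],[0,0,-115,7,0],[-10,30,-115,14,0],[-20,60,-115,21,0],[-30,90,-115,28,0],[-45,120,-115,35,0],[-55,150,-115,42,0],[-65,175,-115,49,0],[-72,195,-115,56,0],[-72,203,-115,63,0]],
])

```text
clock: 5.9
position: [0.4924, 0.019, 0.2467]
tool_rot: [3.141, 0.0, 1.981]
force: [-0.2, 0.7, -0.8]
grip_width: 0.0198
grasp_force: 35.0
```

Run:
```python
from rackw import *
x0=np.r_[.5597,.1882,np.radians(13.95)]
s=env.observe(); print(s['grip_width'],s['grasp_force'],s['force'])
k=cam('wrist'); save(k,'w4'); fit(k,x0)
k2=cam('top'); fit(k2,x0)
to([.4926,.0167,.245],104)
```

```text
0.01982134161515803 34.977259039878845 [-0.15571468  0.69785876 -0.81065005]
1205 [0.5585 0.1876] yaw 15.38 sd 0.0018164294933223021 tip y [-0.10162882 -0.10149681 -0.1013648  -0.10097192]
 mean res straight in, out -1.3497750158542941e-05 nan z 0.13880388157517343
141 [0.5601 0.1883] yaw 14.46 sd 0.0015629933812506013 tip y [-0.0385877  -0.0378227  -0.03560092 -0.03483631]
 mean res straight in, out nan 4.8718885421467255e-05 z 0.11611146546036799
pos [0.4914 0.0174 0.2465] yaw 113.64 shift [-1.1  0.8  1.5] roll 9.64rackw.py:17: RuntimeWarning: Mean of empty slice.
  st=l[:,1]<-.06; bd=(l[:,0]>.02); print(' mean res straight in, out',res(x)[st].mean(),res(x)[bd].mean(), 'z',np.median(P[v,u,2]))
  ret = ret.dtype.type(ret / rcount)
```

View pics/w4.png

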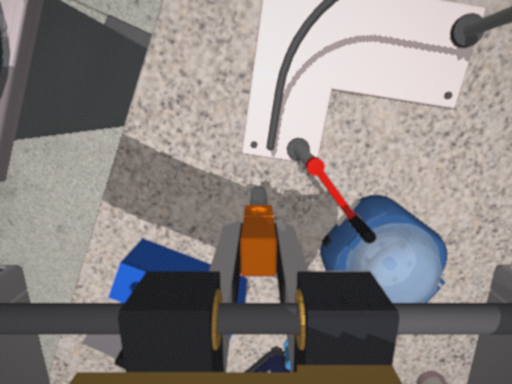

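The orange head at (258,240) is held straight, and the rail tip ahead of it is at (272,148). The gate at (315,165) is clear.

Request:
carry_out([
  [[0,0,25,5,0],[0,0,50,9,0],[0,0,70,9,0],[0,0,81,9,0],[0,0,81,9,0],[0,0,81,9,0]],
])

```text
clock: 6.5
position: [0.4913, 0.0152, 0.1658]
tool_rot: [3.142, 0.0, 1.829]
force: [0.5, 0.0, -0.6]
grip_width: 0.02
grasp_force: 35.0
```

```bash
cat > thr.py <<'E'
from rackw import *
# line of the entry stretch, in world and in the tool frame, from the wrist view
def entry(k):
    s=env.observe(); g=k[0]['img'].max(2); P,ok=cloud(k)
    m=(g<110)&(P[...,2]>.115)&(P[...,2]<.15); v,u=np.nonzero(m); q=onplane(k,u,v,.135)
    x0=np.r_[.5588,.1877,np.radians(14.3)]; l=(q[:,:2]-x0[:2])@rot(x0[2])
    sel=(np.abs(l[:,0]+.105)<.011)&(l[:,1]<-.055)&(l[:,1]>-.12)
    Rm=R.from_euler('xyz',s['tool_rot']).as_matrix(); t=(q[sel]-s['position'])@Rm*1000
    b=[]
    for a in np.arange(t[:,0].min()+3,t[:,0].max(),4):
        w=t[np.abs(t[:,0]-a)<2,1]
        if len(w)>5: b.append([a,(w.min()+w.max())/2,w.max()-w.min()])
    b=np.array(b); p=np.polyfit(b[:,0],b[:,1],1)
    print('tip tx',t[:,0].min(),'width',np.median(b[:,2]),'slope deg',np.degrees(p[0]),'ty at tip',np.polyval(p,t[:,0].min()),'bins',np.round(b[:,1],1),'n',sel.sum())
    print('pos',s['position'],'yaw',np.degrees(s['tool_rot'][2]),'w',s['grip_width'],'F',s['force'])
E
python3 - <<'E'
from thr import *
k=cam('wrist'); save(k,'w5'); entry(k)
k=cam('scene'); img=k[0]['img'][160:230,180:320]; cv2.imwrite('pics/s5.png',cv2.resize(img,None,fx=5,fy=5,interpolation=cv2.INTER_CUBIC)[...,::-1])
E
```

```text
tip tx 46.695626713033676 width 6.283375321014967 slope deg -0.7484881065860846 ty at tip 4.5316130873299905 bins [4.4 4.4 4.3 4.6 4.3 4.2 3.9 4.5 4.1 4.4 3.7 3.7] n 792
pos [0.4917264  0.0154086  0.16628477] yaw 104.77023563392255 w 0.019612607927968827 F [-0.87157515  0.04506562 -0.94445078]
```

View pics/w5.png

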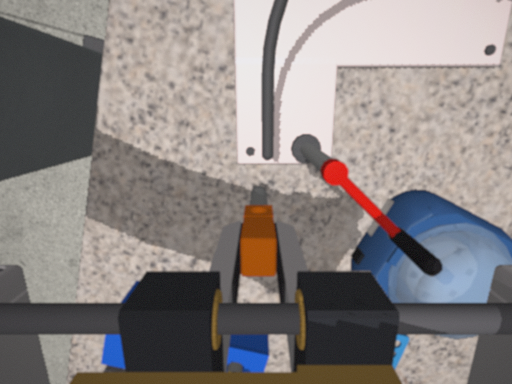

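The grey shaft hole and head front are at (259,210) and the rail tip at (268,155), so the rail lies slightly to the right. I'll measure the head itself in the same view.

```bash
cat > hd.py <<'E'
from h import *
def head(k,lo,hi,top=.0187):
    s=env.observe(); hsv=cv2.cvtColor(k[0]['img'],cv2.COLOR_RGB2HSV).astype(int)
    m=(hsv[...,0]>=lo)&(hsv[...,0]<=hi)&(hsv[...,1]>120)&(hsv[...,2]>60); m[:190]=0; m[300:]=0; m[:,:225]=0; m[:,300:]=0
    Rm=R.from_euler('xyz',s['tool_rot']).as_matrix()
    v,u=np.nonzero(m); o=[]
    for r in range(v.min(),v.max()+1):
        w=u[v==r]
        o.append((r,w.min(),w.max()))
    o=np.array(o); print(o[::4].tolist())
    for nm,h in (('top',s['position'][2]+top),('bore level',s['position'][2]-.030)):
        for r in (o[3],o[len(o)//2]):
            q=(onplane(k,np.array([r[1]-.5,r[2]+.5]),np.array([r[0]]*2),h)-s['position'])@Rm*1000; print(nm,r[0],np.round(q[:,:2],1).tolist(),'mid',q[:,1].mean())
E
python3 - <<'E'
from hd import *
k=cam('wrist'); head(k,2,15)
E
```

```text
[[205, 248, 270], [209, 245, 271], [213, 244, 272], [217, 244, 272], [221, 244, 272], [225, 242, 274], [229, 241, 275], [233, 241, 275], [237, 240, 276], [241, 240, 276], [245, 240, 276], [249, 240, 276], [253, 240, 276], [257, 240, 276], [261, 240, 276], [265, 240, 276], [269, 240, 276], [273, 240, 275]]
top 208 [[28.3, -8.5], [28.3, 5.6]] mid -1.4462580614860832
top 241 [[9.5, -11.4], [9.4, 8.5]] mid -1.4502468679192715
bore level 208 [[11.7, -10.9], [11.7, 7.9]] mid -1.5133893879886404
bore level 241 [[-13.3, -14.8], [-13.4, 11.8]] mid -1.5187020861354688
```

View pics/s5.png

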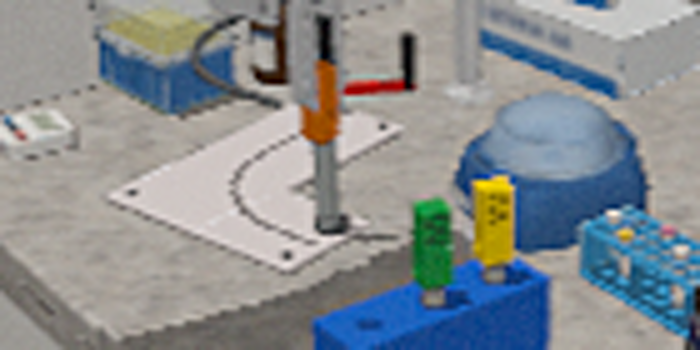

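Request:
carry_out([
  [[0,5.7,0,-0.5,0],[10,5.7,0.5,-0.5,0],[22,5.7,0.5,-0.5,0],[30,5.7,0.5,-0.5,0],[35,5.7,0.5,-0.5,0],[40,5.7,0.5,-0.5,0],[45,5.7,0.5,-0.5,0],[45,5.7,0.5,-0.5,0]],
])

```text
clock: 7.32
position: [0.4852, 0.0618, 0.1646]
tool_rot: [-3.142, -0.0, 1.837]
force: [-0.3, 0.2, -1.0]
grip_width: 0.0198
grasp_force: 35.0
```

Run:
```python
from thr import *
from hd import head
k=cam('wrist'); entry(k); head(k,2,15); save(k,'w6')
cv2.imwrite('pics/w6c.png',cv2.resize(k[0]['img'][90:290,160:360],None,fx=3,fy=3,interpolation=cv2.INTER_CUBIC)[...,::-1])
```

```text
tip tx 8.867197556288579 width 6.540182734690948 slope deg 0.25025076262941803 ty at tip -1.2321228329531577 bins [-1.4 -1.1 -1.1 -1.1 -1.1 -1.1 -1.1 -1.1 -1.1 -1.1] n 623
pos [0.48529566 0.06124403 0.16468197] yaw 105.23665660774327 w 0.019398729558566977 F [ 1.24010265 -0.09239177 -0.93134422]
[[205, 246, 270], [209, 245, 272], [213, 244, 272], [217, 244, 273], [221, 244, 273], [225, 242, 274], [229, 241, 275], [233, 241, 275], [237, 240, 276], [241, 240, 276], [245, 240, 276], [249, 240, 276], [253, 240, 276], [257, 240, 276], [261, 240, 276], [265, 240, 276], [269, 240, 276], [273, 240, 276]]
top 208 [[29.0, -8.4], [29.0, 5.7]] mid -1.3846445716406945
top 241 [[10.2, -11.4], [10.2, 8.6]] mid -1.3857807360020216
bore level 208 [[12.4, -10.8], [12.4, 8.0]] mid -1.4471757547687671
bore level 241 [[-12.6, -14.8], [-12.6, 11.9]] mid -1.4486892660356467
```

View pics/w6c.png

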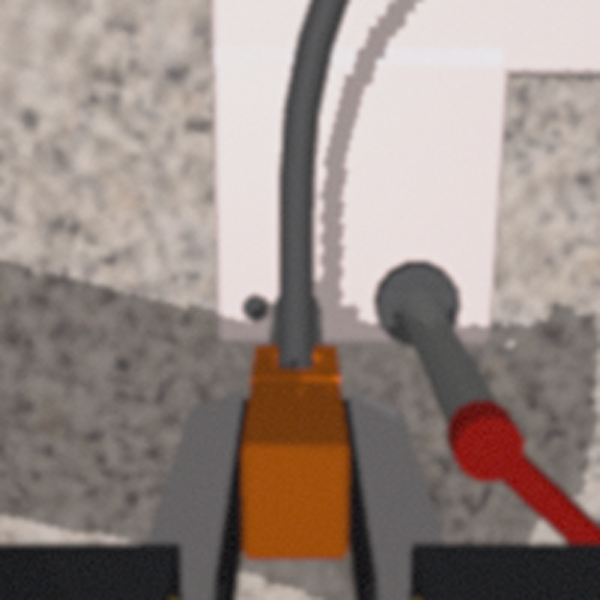

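The crop shows the rail at (297,360) entering the bore centrally, with no contact force. I'll compute waypoints round the bend.

```bash
cat > way.py <<'E'
from h import *
rot=lambda t:np.array([[np.cos(t),-np.sin(t)],[np.sin(t),np.cos(t)]])
RK=[.5607,.1885,14.4]
def rail(s): # arc length from tip -> rack xy, heading (rack deg)
    if s<54: return np.array([-.105,-.104+s/1e3]),90
    a=(s-54)/110
    if a<np.pi/2: return np.array([.005-.11*np.cos(a),-.05+.11*np.sin(a)]),90-np.degrees(a)
    return np.array([.005+(s-54)/1e3-.11*np.pi/2,.06]),0
def way(ss,z,rk=RK):
    st=env.observe(); Rm=R.from_euler('xyz',st['tool_rot']).as_matrix(); y=np.degrees(st['tool_rot'][2])
    th=np.radians(rk[2]); l=(st['position'][:2]-rk[:2])@rot(th)*1000; print('now rack',np.round(l,1),'yaw',round(y-rk[2],2),'z',st['position'][2],'F',np.round(st['force'],1),'w',round(st['grip_width'],4))
    for s in ss:
        p,h=rail(s); w=np.r_[np.array(rk[:2])+rot(th)@p,z]; sh=Rm.T@(w-st['position'])*1000
        print(s,'[%.1f, %.1f, %.1f, %.1f, 0]'%(*sh,(y-h-rk[2]+180)%360-180))
E
python3 -c "
from way import *
way([12,24,36,48,60,72,84,96,108,120,132],.1648)"
```

```text
now rack [-104.7 -104.5] yaw 90.84 z 0.16468196984066513 F [ 1.2 -0.1 -0.9] w 0.0194
12 [12.5, -0.1, -0.1, 0.8, 0]
24 [24.5, 0.0, -0.1, 0.8, 0]
36 [36.5, 0.2, -0.1, 0.8, 0]
48 [48.5, 0.4, -0.1, 0.8, 0]
60 [60.5, 0.7, -0.1, 4.0, 0]
72 [72.4, 2.2, -0.1, 10.2, 0]
84 [84.1, 5.0, -0.1, 16.5, 0]
96 [95.4, 9.0, -0.1, 22.7, 0]
108 [106.2, 14.2, -0.1, 29.0, 0]
120 [116.3, 20.6, -0.1, 35.2, 0]
132 [125.7, 28.0, -0.1, 41.5, 0]
```

Request:
carry_out([
  [[12.5,0,0,0.5,0],[24.5,0,0,0.6,0],[36.5,0.2,0,0.8,0],[48.5,0.4,0,0.8,0],[60.5,0.7,0,4,0],[72.4,2.2,0,10.2,0],[84,5,0,16.5,0],[95.4,9,0,22.7,0],[95.4,9,0,22.7,0]],
])

```text
clock: 8.12
position: [0.4691, 0.1571, 0.1645]
tool_rot: [3.141, 0.0, 1.436]
force: [0.4, 0.3, -0.4]
grip_width: 0.0195
grasp_force: 35.0
```

```bash
cat > near.py <<'E'
from way import *
from scipy.optimize import least_squares
# rail just ahead of the head in the tool frame vs head midline
def near(k,lo,hi):
    s=env.observe(); img=k[0]['img']; hsv=cv2.cvtColor(img,cv2.COLOR_RGB2HSV).astype(int); Rm=R.from_euler('xyz',s['tool_rot']).as_matrix()
    m=(hsv[...,0]>=lo)&(hsv[...,0]<=hi)&(hsv[...,1]>120)&(hsv[...,2]>60); m[:225]=0; m[290:]=0; m[:,:225]=0; m[:,300:]=0
    v,u=np.nonzero(m); mid=np.mean([(u[v==r].min()+u[v==r].max())/2 for r in range(240,262)]); hq=((onplane(k,mid,250,s['position'][2]+.0187)-s['position'])@Rm*1000)[1]
    P,ok=cloud(k); m=(img.max(2)<115)&(P[...,2]>.118)&(P[...,2]<.15); v,u=np.nonzero(m); q=((onplane(k,u,v,.135)-s['position'])@Rm*1000)
    q=q[(q[:,0]>16)&(q[:,0]<40)&(np.abs(q[:,1])<16)]
    b=[]
    for a in range(18,40,3):
        w=q[np.abs(q[:,0]-a)<1.5,1]
        if len(w)>4: b.append((a,round((w.min()+w.max())/2-hq,1),round(w.max()-w.min(),1)))
    print('head mid',hq,'rail rel',b,'(arc: 2.0@21, 4.1@30, 6.9@39)')
E
python3 -c "
from near import *
k=cam('wrist'); save(k,'w7'); near(k,2,15)
way([108,120,132,144,156,168,180,192,204,216,228,240,252,264],.1648)"
```

```text
head mid -1.2147035597298184 rail rel [(18, np.float64(1.8), np.float64(7.6)), (21, np.float64(2.5), np.float64(7.6)), (24, np.float64(2.5), np.float64(7.5)), (27, np.float64(3.2), np.float64(7.5)), (30, np.float64(4.2), np.float64(8.2)), (33, np.float64(5.2), np.float64(7.4)), (36, np.float64(6.2), np.float64(6.7)), (39, np.float64(7.2), np.float64(7.4))] (arc: 2.0@21, 4.1@30, 6.9@39)
now rack [-96.9  -9. ] yaw 68.23 z 0.16451280829470424 F [-0.7 -0.3 -1.6] w 0.0196
108 [11.9, 0.5, -0.3, 6.4, 0]
120 [23.7, 2.5, -0.3, 12.6, 0]
132 [35.2, 5.8, -0.3, 18.9, 0]
144 [46.4, 10.2, -0.3, 25.1, 0]
156 [56.9, 15.9, -0.3, 31.4, 0]
168 [66.8, 22.7, -0.3, 37.6, 0]
180 [75.9, 30.5, -0.3, 43.9, 0]
192 [84.1, 39.3, -0.3, 50.1, 0]
204 [91.3, 48.9, -0.3, 56.4, 0]
216 [97.4, 59.3, -0.3, 62.6, 0]
228 [102.3, 70.2, -0.3, 68.2, 0]
240 [106.7, 81.3, -0.4, 68.2, 0]
252 [111.2, 92.5, -0.4, 68.2, 0]
264 [115.6, 103.6, -0.4, 68.2, 0]
```

Request:
carry_out([
  [[11.9,0.7,0,6.4,0],[23.7,2.7,0,12.6,0],[35.2,6,0,18.9,0],[46.4,10.4,0,25,0],[57,16,0,31.4,0],[66.8,22.8,0,37.6,0],[76,30.5,0,43.8,0],[84,39.4,0,50,0],[91.3,49,0,56.4,0],[91.3,49,0,56.4,0]],
])

```text
clock: 9.0
position: [0.5309, 0.2391, 0.1644]
tool_rot: [3.14, -0.0, 0.453]
force: [0.6, -0.2, -1.0]
grip_width: 0.0199
grasp_force: 35.0
```

```bash
python3 -c "
from near import *
k=cam('wrist'); save(k,'w8'); near(k,2,15)
way([216,228,240,252,264,276,288,300,307],.1648)"
```

```text
head mid -0.039567935467509856 rail rel [(18, np.float64(0.0), np.float64(8.3)), (21, np.float64(0.4), np.float64(7.6)), (24, np.float64(1.1), np.float64(7.5)), (27, np.float64(1.1), np.float64(7.5)), (30, np.float64(2.2), np.float64(8.1)), (33, np.float64(2.5), np.float64(7.4)), (36, np.float64(3.2), np.float64(7.4)), (39, np.float64(3.9), np.float64(7.4))] (arc: 2.0@21, 4.1@30, 6.9@39)
now rack [-17.2  56. ] yaw 11.89 z 0.16432723400790306 F [ 1.   3.1 -0.1] w 0.0198
216 [11.9, -1.1, -0.5, 6.3, 0]
228 [23.7, 0.9, -0.5, 11.9, 0]
240 [35.5, 3.3, -0.5, 11.9, 0]
252 [47.2, 5.8, -0.5, 11.9, 0]
264 [59.0, 8.3, -0.5, 11.9, 0]
276 [70.7, 10.8, -0.5, 11.9, 0]
288 [82.4, 13.2, -0.5, 11.9, 0]
300 [94.2, 15.7, -0.5, 11.9, 0]
307 [101.0, 17.2, -0.5, 11.9, 0]
```

View pics/w8.png

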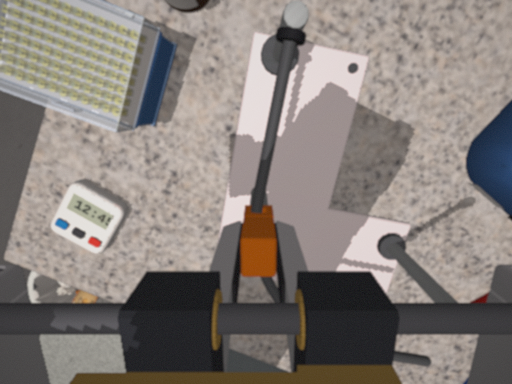

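The probe is near the bend's end, the straight stretch runs from (262,200) to the collar at (290,35), and the timer and tip box are clear. The head needs about 1.5 mm of correction towards -y.

Request:
carry_out([
  [[6,-1.5,-0.3,3,0],[12,-1.3,-0.3,6.3,0],[18,-0.4,-0.3,9.5,0],[23.7,0.8,-0.3,12,0],[35.5,3.2,-0.3,12,0],[47,5.6,-0.3,12,0],[47,5.6,-0.3,12,0]],
])

```text
clock: 9.63
position: [0.5752, 0.254, 0.1651]
tool_rot: [3.141, -0.0, 0.251]
force: [0.0, -1.1, -0.9]
grip_width: 0.0201
grasp_force: 35.0
```

```bash
python3 -c "
from near import *
k=cam('wrist'); save(k,'w9'); near(k,2,15)
way([264,276,288,300,307],.1648)"
```

```text
head mid 0.4848732867844599 rail rel [(18, np.float64(-1.1), np.float64(7.6)), (21, np.float64(-0.8), np.float64(6.9)), (24, np.float64(-0.8), np.float64(6.9)), (27, np.float64(-0.8), np.float64(6.8)), (30, np.float64(-1.4), np.float64(6.8)), (33, np.float64(-1.4), np.float64(6.8)), (36, np.float64(-1.4), np.float64(6.8)), (39, np.float64(-1.4), np.float64(6.7))] (arc: 2.0@21, 4.1@30, 6.9@39)
now rack [29.4 59.8] yaw -0.11 z 0.16488432706357067 F [-0.2 -0.9 -0.6] w 0.0197
264 [12.8, -0.2, 0.1, -0.1, 0]
276 [24.8, -0.2, 0.1, -0.1, 0]
288 [36.8, -0.3, 0.1, -0.1, 0]
300 [48.8, -0.3, 0.1, -0.1, 0]
307 [55.8, -0.3, 0.1, -0.1, 0]
```

Request:
carry_out([
  [[10,-0.7,0,-0.3,0],[20,-0.9,0,-0.5,0],[32,-1.1,0,-0.7,0],[44,-1.2,0,-0.7,0],[52,-1.3,0,-0.7,0],[58,-1.3,0,-0.7,0],[58,-1.3,0.5,-0.7,0],[58,-1.3,1.5,-0.7,0],[58,-1.3,1.5,-0.7,0]],
])

```text
clock: 10.43
position: [0.6295, 0.2702, 0.1632]
tool_rot: [-3.142, 0.001, 0.259]
force: [-0.5, 0.4, -1.1]
grip_width: 0.0196
grasp_force: 35.0
```

```bash
python3 -c "
from near import *
k=cam('wrist'); save(k,'w10'); way([307],.1648)
k=cam('scene'); img=k[0]['img'][130:230,180:320]; cv2.imwrite('pics/s10.png',cv2.resize(img,None,fx=5,fy=5,interpolation=cv2.INTER_CUBIC)[...,::-1])"
```

```text
now rack [87.1 62.1] yaw 0.41 z 0.1633367770992745 F [ 0.4 -0.3 -1.3] w 0.0195
307 [-1.9, 2.1, -1.5, 0.4, 0]
```

View pics/w10.png

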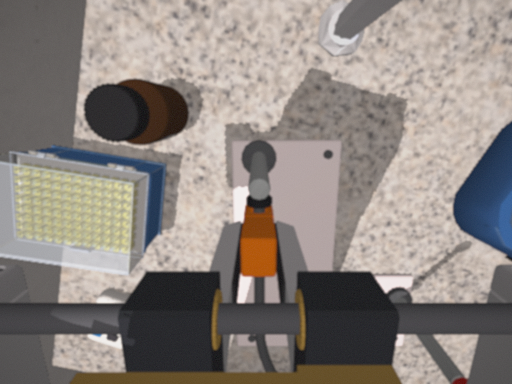

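The probe is at the far end by the collar at (260,200), aligned with the rail. I'll release it and rise.

Request:
carry_out([
  [[0,0,0.5,0,0.4],[0,0,0.5,0,0.4],[0,0,0.5,0,0.4],[0,0,-10,0,0.4],[0,0,-40,0,0.4],[0,0,-80,0,0.4],[0,0,-115,0,0.4],[-30,0,-115,0,0.4],[-60,0,-115,0,0.4],[-60,0,-115,0,0.4]],
])

```text
clock: 11.37
position: [0.569, 0.2537, 0.2795]
tool_rot: [-3.14, 0.001, 0.257]
force: [0.4, 0.7, -0.5]
grip_width: 0.0376
grasp_force: 0.0
```

```bash
python3 -c "
from near import *
k=cam('wrist'); save(k,'w11')
cv2.imwrite('pics/w11c.png',k[0]['img'][:300,100:420,::-1])
s=env.observe();print(s['grip_width'],s['force'])
to([.459,-.179,.28],166)"
```

```text
0.03767570352233108 [-0.23827968  0.8170991  -0.62294392]
pos [0.5705 0.255  0.2797] yaw 14.81 shift [-218.8  391.1   -1.2] roll -151.19
```

View pics/w11c.png

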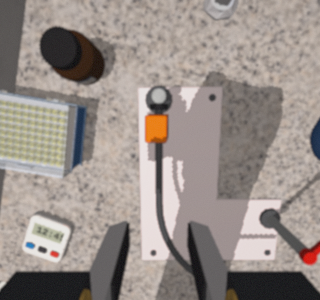

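Orange hangs at (157,128) by the collar. Green is next.

Request:
carry_out([
  [[-20,30,0,-7,0.45],[-40,65,0,-14,0.45],[-60,100,0,-21,0.45],[-80,135,0,-28,0.45],[-100,170,0,-35,0.45],[-120,205,0,-42,0.45],[-140,240,0,-49,0.45],[-160,275,0,-56,0.45],[-180,310,0,-63,0.45],[-200,345,0,-70,0.45],[-215,375,0,-77,0.45],[-219,391,0,-84,0.45]],
])

```text
clock: 12.42
position: [0.4595, -0.1809, 0.2796]
tool_rot: [3.14, 0.0, 1.676]
force: [0.5, 0.2, 0.3]
grip_width: 0.0417
grasp_force: 0.0
```

```bash
python3 -c "
from h import *
to([.4592,-.1795,.28],166)"
```

```text
pos [ 0.4595 -0.1809  0.2796] yaw 96.0 shift [ 1.4 -0.1 -0.4] roll -70.00
```

Request:
carry_out([
  [[1,0,0,-7,0.45],[1,0,0,-14,0.45],[1,0,0,-21,0.45],[1,0,0,-28,0.45],[1,0,0,-35,0.45],[1,0,0,-42,0.45],[1,0,0,-49,0.45],[1,0,0,-56,0.45],[1,0,0,-63,0.45],[1,0,0,-70,0.45],[1,0,0,-70,0.45]],
])

```text
clock: 13.33
position: [0.4607, -0.1772, 0.2792]
tool_rot: [-3.141, 0.001, 2.901]
force: [0.1, 0.1, 0.1]
grip_width: 0.0423
grasp_force: 0.0
```

```bash
python3 -c "
from probes import *
k=cam('wrist'); probes(k); to([.4585,-.1795,.132],166)"
```

```text
or none
ye c [ 512.8 -178.2] size [19.6 24.8] x-axis deg -18.1 z 0.151
gr c [ 458.2 -178.5] size [17.6 22.3] x-axis deg -13.8 z 0.1511
block ((459.3300476074219, -178.5442657470703), (54.299922943115234, 169.5022735595703), 89.99561309814453)
pos [ 0.4606 -0.1771  0.279 ] yaw 165.76 shift [  1.5  -2.8 147. ] roll -0.24
```

Request:
carry_out([
  [[1.5,-2,40,0,0.45],[1.5,-2,80,0,0.45],[1.5,-2,115,0,0.45],[1.5,-2,140,0,0.45],[1.5,-2,147,0,0.45],[1.5,-2,147,0,0],[1.5,-2,147,0,0],[1.5,-2,147,0,0],[1.5,-2,147,0,0],[1.5,-2,147,0,0]],
], grip_force=35)

```text
clock: 14.22
position: [0.4594, -0.1783, 0.133]
tool_rot: [3.141, 0.003, 2.896]
force: [-0.6, 0.2, 9.5]
grip_width: 0.0202
grasp_force: 35.0
```

```bash
sed -i 's/^RK=.*/RK=[.5598,.1890,15.0]/' way.py; python3 -c "
from way import *
th=np.radians(15); p=np.array(RK[:2])+rot(th)@[-.105,-.150]; print(p); to([*p,.247],105)"
```

```text
[0.49720065 0.01693513]
pos [ 0.4594 -0.1783  0.133 ] yaw 165.9 shift [  10.5  198.6 -114. ] roll 60.90
```

Request:
carry_out([
  [[0,0,-30,0,0],[0,0,-65,0,0],[0,0,-100,0,0],[0,0,-114,7,0],[0,30,-114,14,0],[2,65,-114,21,0],[4,100,-114,28,0],[6,130,-114,35,0],[8,160,-114,42,0],[10,185,-114,49,0],[10,198,-114,55,0],[10.5,198.5,-105,61,0]],
])

```text
clock: 15.22
position: [0.4977, 0.0205, 0.2381]
tool_rot: [3.139, -0.001, 1.844]
force: [0.6, -0.5, -0.4]
grip_width: 0.0198
grasp_force: 35.0
```

```bash
python3 -c "
from way import *
th=np.radians(15); p=np.array(RK[:2])+rot(th)@[-.105,-.145]; to([*p,.166],105); s=env.observe(); print(s['grip_width'],s['grasp_force'])"
```

```text
pos [0.4977 0.0205 0.2381] yaw 105.65 shift [ 1.7 -1.6 72.1] roll 0.65
0.019821250732675173 34.996182918548584
```

Request:
carry_out([
  [[0,-1.5,25,0.6,0],[0,-1.5,50,0.6,0],[0,-1.5,68,0.6,0],[0,-1.5,72,0.6,0],[0,-1.5,72,0.6,0],[0,-1.5,72,0.6,0]],
])

```text
clock: 15.72
position: [0.4955, 0.0165, 0.1657]
tool_rot: [3.14, 0.0, 1.835]
force: [-0.4, -1.4, -1.5]
grip_width: 0.0199
grasp_force: 35.0
```

```bash
python3 -c "
from thr import *
from hd import head
k=cam('wrist'); save(k,'w12'); entry(k); head(k,45,85)"
```

```text
tip tx 46.76740047188327 width 5.674427451405572 slope deg 0.3455664749252834 ty at tip 0.36726765145368767 bins [0.4 0.3 0.3 0.7 0.3 0.6 0.6 0.6 0.6 0.6 0.6 0.6] n 738
pos [0.49569564 0.01661278 0.16581578] yaw 105.16293721159369 w 0.019539196356149497 F [-0.09087085  0.56065568 -0.59411079]
[[206, 250, 266], [210, 246, 270], [214, 245, 271], [218, 245, 271], [222, 245, 272], [226, 243, 273], [230, 243, 274], [234, 242, 274], [238, 241, 275], [242, 240, 276], [246, 240, 276], [250, 240, 276], [254, 241, 276], [258, 241, 275], [262, 241, 275], [266, 241, 275], [270, 241, 275], [274, 243, 274]]
top 209 [[27.9, -8.1], [27.9, 5.0]] mid -1.564898425425861
top 241 [[9.7, -11.6], [9.7, 8.4]] mid -1.5747508154934877
bore level 209 [[11.2, -10.4], [11.2, 7.0]] mid -1.6600134648493792
bore level 241 [[-13.1, -15.0], [-13.1, 11.6]] mid -1.6731413675282232
```

Request:
carry_out([
  [[0,1.9,0,0.3,0],[10,1.9,0,0.3,0],[22,1.9,0,0.3,0],[30,1.9,0,0.3,0],[36,1.9,0,0.3,0],[42,1.9,0,0.3,0],[48,1.9,0,0.3,0],[56,1.9,0,0.3,0],[56,1.9,0,0.3,0]],
])

```text
clock: 16.52
position: [0.4818, 0.0727, 0.1644]
tool_rot: [-3.141, -0.0, 1.832]
force: [-0.3, 0.9, -1.4]
grip_width: 0.0198
grasp_force: 35.0
```

```bash
python3 -c "
from near import *
k=cam('wrist'); save(k,'w13'); near(k,45,85)
way([22,34,46,58,70,82,94,106,118,130,142],.1655)"
```

```text
head mid -1.399598175153095 rail rel [(18, np.float64(0.6), np.float64(6.9)), (21, np.float64(0.6), np.float64(6.9)), (24, np.float64(0.6), np.float64(6.8)), (27, np.float64(0.6), np.float64(6.8)), (30, np.float64(0.6), np.float64(6.8)), (33, np.float64(0.3), np.float64(6.1)), (36, np.float64(0.3), np.float64(6.1)), (39, np.float64(0.3), np.float64(6.0))] (arc: 2.0@21, 4.1@30, 6.9@39)
now rack [-105.4  -93. ] yaw 89.94 z 0.1644285814053707 F [ 0.  -0.6 -1.8] w 0.0198
22 [11.0, 0.4, -1.1, -0.1, 0]
34 [23.0, 0.4, -1.1, -0.1, 0]
46 [35.0, 0.4, -1.1, -0.1, 0]
58 [47.0, 0.5, -1.1, 2.0, 0]
70 [58.9, 1.5, -1.1, 8.3, 0]
82 [70.7, 3.9, -1.1, 14.5, 0]
94 [82.1, 7.5, -1.1, 20.8, 0]
106 [93.1, 12.4, -1.1, 27.0, 0]
118 [103.4, 18.4, -1.1, 33.3, 0]
130 [113.1, 25.5, -1.1, 39.5, 0]
142 [121.9, 33.7, -1.1, 45.8, 0]
```

Request:
carry_out([
  [[11,0.4,-0.8,0,0],[23,0.4,-0.8,0,0],[35,0.4,-0.8,0,0],[47,0.5,-0.8,2,0],[59,1.5,-0.8,8.3,0],[70.7,3.9,-0.8,14.5,0],[82.1,7.5,-0.8,20.8,0],[93.1,12.4,-0.8,27,0],[103.4,18.4,-0.8,33.3,0],[113.1,25.5,-0.8,39.5,0],[121.9,33.7,-0.8,45.8,0],[121.9,33.7,-0.8,45.8,0]],
])

```text
clock: 17.57
position: [0.4841, 0.1993, 0.165]
tool_rot: [3.141, 0.0, 1.027]
force: [0.1, 0.1, -1.8]
grip_width: 0.0197
grasp_force: 35.0
```

```bash
python3 -c "
from near import *
k=cam('wrist'); save(k,'w14'); near(k,45,85)
way([154,166,178,190,202,214,220,227,238,250,262],.1655)"
```

```text
head mid -0.9311916722032965 rail rel [(18, np.float64(1.8), np.float64(7.6)), (21, np.float64(2.5), np.float64(7.6)), (24, np.float64(2.8), np.float64(8.2)), (27, np.float64(3.5), np.float64(8.2)), (30, np.float64(4.5), np.float64(7.5)), (33, np.float64(5.6), np.float64(8.1)), (36, np.float64(6.6), np.float64(8.8)), (39, np.float64(7.6), np.float64(8.1))] (arc: 2.0@21, 4.1@30, 6.9@39)
now rack [-71.2  28.3] yaw 44.16 z 0.16497335650785208 F [-0.   0.6 -1.9] w 0.0197
154 [12.1, -0.1, -0.5, 6.2, 0]
166 [23.9, 1.9, -0.6, 12.5, 0]
178 [35.5, 5.1, -0.6, 18.7, 0]
190 [46.6, 9.6, -0.6, 25.0, 0]
202 [57.2, 15.2, -0.6, 31.3, 0]
214 [67.1, 22.0, -0.6, 37.5, 0]
220 [71.8, 25.8, -0.6, 40.6, 0]
227 [76.9, 30.5, -0.6, 44.2, 0]
238 [84.8, 38.2, -0.6, 44.2, 0]
250 [93.4, 46.5, -0.6, 44.2, 0]
262 [102.0, 54.9, -0.6, 44.2, 0]
```

Request:
carry_out([
  [[12.1,0.3,0,6.2,0],[23.9,2.2,0,12.5,0],[35.5,5.4,0,18.7,0],[46.6,9.8,0,25,0],[57.2,15.4,0,31.3,0],[67.1,22.1,0,37.5,0],[71.8,25.9,0,40.6,0],[77,30.5,0,44,0],[84.8,38.2,0,44,0],[93.4,46.5,0,44,0],[93.4,46.5,0,44,0]],
])

```text
clock: 18.53
position: [0.5726, 0.2529, 0.1653]
tool_rot: [3.141, -0.0, 0.265]
force: [1.1, 0.1, -2.0]
grip_width: 0.0201
grasp_force: 35.0
```

```bash
python3 -c "
from near import *
k=cam('wrist'); save(k,'w15'); near(k,45,85)
way([262,274,282],.1655)"
```

```text
head mid 0.412223063672076 rail rel [(18, np.float64(-1.1), np.float64(7.6)), (21, np.float64(-1.1), np.float64(7.6)), (24, np.float64(-1.1), np.float64(7.6)), (27, np.float64(-0.7), np.float64(6.8)), (30, np.float64(-1.4), np.float64(6.8)), (33, np.float64(-1.4), np.float64(6.8)), (36, np.float64(-1.4), np.float64(6.8))] (arc: 2.0@21, 4.1@30, 6.9@39)
now rack [28.  58.4] yaw 0.15 z 0.1651628969136822 F [-0.3 -1.1 -1.2] w 0.0195
262 [12.2, -1.6, -0.3, 0.2, 0]
274 [24.2, -1.6, -0.3, 0.2, 0]
282 [32.2, -1.6, -0.3, 0.2, 0]
```

Request:
carry_out([
  [[6,-1.4,0,0,0],[16,-1.5,0,0,0],[26,-1.5,0,0,0],[33,-1.5,0.5,0,0],[33,-1.5,1.5,0,0],[33,-1.5,1.5,0,0]],
])

```text
clock: 19.08
position: [0.6029, 0.2634, 0.1637]
tool_rot: [3.141, -0.0, 0.263]
force: [-0.1, 0.1, -0.7]
grip_width: 0.0197
grasp_force: 35.0
```

```bash
python3 -c "
from near import *
k=cam('wrist'); cv2.imwrite('pics/w16c.png',k[0]['img'][100:300,100:420,::-1])
way([282],.1655)"
```

```text
now rack [60.6 60.8] yaw 0.07 z 0.16370131393831636 F [ 1.2 -1.  -1.2] w 0.0199
282 [-0.4, 0.8, -1.8, 0.1, 0]
```

View pics/w16c.png

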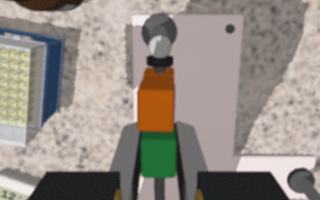

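Green at (158,150) sits just behind orange at (157,105). I'll release it and go for yellow, whose yaw is about 162.

Request:
carry_out([
  [[0,0,0.5,0,0.4],[0,0,0.5,0,0.4],[0,0,0.5,0,0.4],[0,0,-10,0,0.4],[0,0,-40,0,0.4],[0,0,-80,0,0.4],[0,0,-115,0,0.4],[-20,30,-115,-7,0.45],[-40,60,-115,-14,0.45],[-60,95,-115,-21,0.45],[-80,130,-115,-28,0.45],[-100,165,-115,-35,0.45]],
])

```text
clock: 20.13
position: [0.5483, 0.0768, 0.2794]
tool_rot: [3.141, -0.001, 0.88]
force: [1.0, -0.8, 0.1]
grip_width: 0.0423
grasp_force: 0.0
```

```bash
python3 -c "
from h import *
to([.5135,-.1795,.28],162.5)"
```

```text
pos [0.5483 0.0768 0.2794] yaw 50.45 shift [-219.8  136.4   -0.7] roll -112.05
```

Request:
carry_out([
  [[-20,13,0,-7,0.45],[-45,27,0,-14,0.45],[-70,42,0,-21,0.45],[-95,58,0,-28,0.45],[-120,73,0,-35,0.45],[-145,90,0,-42,0.45],[-170,105,0,-49,0.45],[-195,120,0,-56,0.45],[-210,130,0,-63,0.45],[-219,136,0,-70,0.45],[-220,136,0,-77,0.45],[-220,136,0,-84,0.45]],
])

```text
clock: 21.13
position: [0.5117, -0.1789, 0.2796]
tool_rot: [3.141, 0.001, 2.344]
force: [0.2, -0.2, 0.4]
grip_width: 0.0422
grasp_force: 0.0
```

Request:
carry_out([
  [[0,0,0,-7,0.45],[0,0,0,-14,0.45],[0,0,0,-21,0.45],[0,0,0,-28,0.45],[0,0,0,-28,0.45]],
])

```text
clock: 21.55
position: [0.5121, -0.1778, 0.2796]
tool_rot: [3.141, 0.001, 2.835]
force: [-0.6, 0.0, 0.5]
grip_width: 0.0423
grasp_force: 0.0
```

```bash
python3 -c "
from probes import *
k=cam('wrist'); probes(k); to([.5132,-.1792,.132],162)"
```

```text
or none
ye c [ 513.4 -178.1] size [17.7 24.6] x-axis deg -17.6 z 0.1511
gr none
block ((459.5889892578125, -178.69688415527344), (170.15077209472656, 53.75981903076172), 0.11191961169242859)
pos [ 0.5121 -0.1778  0.2794] yaw 161.93 shift [ -1.4  -1.  147.4] roll -0.07
```

Request:
carry_out([
  [[-1.5,-1,40,0,0.45],[-1.5,-1,80,0,0.45],[-1.5,-1,115,0,0.45],[-1.5,-1,140,0,0.45],[-1.5,-1,147,0,0.45],[-1.5,-1,147,0,0],[-1.5,-1,147,0,0],[-1.5,-1,147,0,0],[-1.5,-1,147,0,0],[-1.5,-1,147,0,0]],
], grip_force=35)

```text
clock: 22.43
position: [0.5145, -0.1787, 0.1333]
tool_rot: [3.141, 0.003, 2.829]
force: [-0.5, 1.9, 8.9]
grip_width: 0.0196
grasp_force: 35.0
```

```bash
python3 -c "
from way import *
th=np.radians(15); p=np.array(RK[:2])+rot(th)@[-.105,-.150]; to([*p,.247],105)"
```

```text
pos [ 0.5145 -0.1787  0.1333] yaw 162.07 shift [  76.4  180.9 -113.7] roll 57.07
```

Request:
carry_out([
  [[0,0,-30,0,0],[0,0,-65,0,0],[0,0,-100,0,0],[0,0,-114,6,0],[12,28,-114,13,0],[26,62,-114,20,0],[40,95,-114,27,0],[53,125,-114,34,0],[66,155,-114,41,0],[74,175,-114,48,0],[76,180,-114,54,0],[76.5,181,-105,57,0]],
])

```text
clock: 23.43
position: [0.4969, 0.0195, 0.2384]
tool_rot: [3.139, -0.001, 1.831]
force: [0.1, -0.2, -1.6]
grip_width: 0.0197
grasp_force: 35.0
```

```bash
python3 -c "
from way import *
th=np.radians(15); p=np.array(RK[:2])+rot(th)@[-.105,-.145]; to([*p,.1663],105); s=env.observe(); print(s['grip_width'],s['grasp_force'])"
```

```text
pos [0.4969 0.0195 0.2384] yaw 104.89 shift [ 2.4 -0.6 72.1] roll -0.11
0.019659348821644464 34.99386370182037
```

Request:
carry_out([
  [[0,0,25,0,0],[0,0,50,0,0],[0,0,68,0,0],[0,0,72,0,0],[0,0,72,0,0],[0,0,72,0,0]],
])

```text
clock: 23.93
position: [0.4968, 0.0167, 0.1659]
tool_rot: [3.141, 0.0, 1.833]
force: [-0.2, -0.5, -1.1]
grip_width: 0.0199
grasp_force: 35.0
```

```bash
python3 -c "
from thr import *
from hd import head
k=cam('wrist'); save(k,'w17'); entry(k); head(k,18,33)"
```

```text
tip tx 46.70918266073732 width 5.8476427377352795 slope deg 0.17448347164935357 ty at tip -1.3508483014676003 bins [-1.3 -1.3 -1.3 -1.3 -1.3 -1.3 -1.3 -1.3 -1.3 -1.3 -1.3 -1. ] n 772
pos [0.49698497 0.01686138 0.16609169] yaw 105.0566843544268 w 0.019737604312090706 F [ 0.84969909  0.73540749 -1.14033871]Traceback (most recent call last):
  File "<string>", line 4, in <module>
    k=cam('wrist'); save(k,'w17'); entry(k); head(k,18,33)
                                             ~~~~^^^^^^^^^
  File "hd.py", line 9, in head
    o.append((r,w.min(),w.max()))
                ~~~~~^^
    return umr_minimum(a, axis, None, out, keepdims, initial, where)
ValueError: zero-size array to reduction operation minimum which has no identity
```

Request:
carry_out([
  [[10,0.3,0,0,0],[22,0.3,0,0,0],[30,0.3,0,0,0],[36,0.3,0,0,0],[42,0.3,0,0,0],[48,0.3,0,0,0],[56,0.3,0,0,0],[56,0.3,0,0,0]],
])

```text
clock: 24.65
position: [0.4817, 0.0725, 0.1647]
tool_rot: [-3.141, -0.0, 1.835]
force: [-0.5, -0.2, -1.9]
grip_width: 0.0199
grasp_force: 35.0
```

```bash
python3 -c "
from near import *
k=cam('wrist'); save(k,'w18')
cv2.imwrite('pics/w18c.png',cv2.resize(k[0]['img'][120:290,180:350],None,fx=2,fy=2)[...,::-1])
way([22,34,46,58,70,82,94,106,118,130,142],.166)
near(k,15,38)"
```

```text
now rack [-105.6  -93.1] yaw 90.14 z 0.16476028077643148 F [-0.  -0.7 -1.3] w 0.0203
22 [11.1, 0.6, -1.2, 0.1, 0]
34 [23.1, 0.6, -1.2, 0.1, 0]
46 [35.1, 0.6, -1.2, 0.1, 0]
58 [47.1, 0.7, -1.2, 2.2, 0]
70 [59.0, 1.9, -1.2, 8.5, 0]
82 [70.7, 4.3, -1.2, 14.7, 0]
94 [82.2, 8.0, -1.2, 21.0, 0]
106 [93.1, 12.8, -1.2, 27.2, 0]
118 [103.5, 18.9, -1.2, 33.5, 0]
130 [113.1, 26.1, -1.2, 39.7, 0]
142 [121.9, 34.2, -1.2, 46.0, 0]
head mid -1.392762040170303 rail rel [(18, np.float64(0.9), np.float64(7.6)), (21, np.float64(0.9), np.float64(7.6)), (24, np.float64(0.9), np.float64(7.5)), (27, np.float64(0.9), np.float64(7.5)), (30, np.float64(0.9), np.float64(6.1)), (33, np.float64(0.9), np.float64(6.1)), (36, np.float64(0.9), np.float64(6.1)), (39, np.float64(0.9), np.float64(6.1))] (arc: 2.0@21, 4.1@30, 6.9@39)
```

View pics/w18c.png

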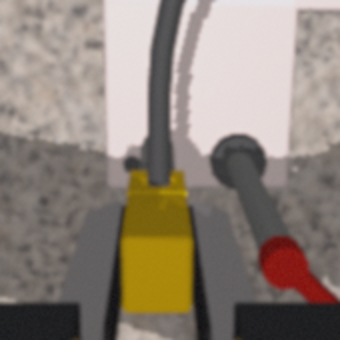

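The rail at (159,182) enters the yellow head's bore. Now round the bend.

Request:
carry_out([
  [[11,0.7,-0.8,0,0],[23,0.7,-0.8,0,0],[35,0.7,-0.8,0,0],[47,0.8,-0.8,2,0],[59,1.9,-0.8,8.4,0],[70.7,4.3,-0.8,14.7,0],[82.2,8,-0.8,21,0],[93.1,12.8,-0.8,27.2,0],[103.5,18.9,-0.8,33.5,0],[113.1,26,-0.8,39.7,0],[121.9,34.1,-0.8,46,0],[121.9,34.1,-0.8,46,0]],
])

```text
clock: 25.7
position: [0.484, 0.1993, 0.1653]
tool_rot: [3.141, 0.0, 1.027]
force: [0.7, 0.7, -2.1]
grip_width: 0.0198
grasp_force: 35.0
```

```bash
python3 -c "
from near import *
k=cam('wrist')
way([154,166,178,190,202,214,220,227,238,250,254],.166)
near(k,15,38)"
```

```text
now rack [-71.4  28.3] yaw 44.16 z 0.16528524174853831 F [-0.7 -0.1 -1.7] w 0.0199
154 [12.2, 0.1, -0.7, 6.3, 0]
166 [24.0, 2.0, -0.7, 12.5, 0]
178 [35.6, 5.3, -0.7, 18.8, 0]
190 [46.7, 9.7, -0.8, 25.0, 0]
202 [57.3, 15.4, -0.8, 31.3, 0]
214 [67.2, 22.1, -0.8, 37.5, 0]
220 [71.8, 25.9, -0.8, 40.6, 0]
227 [77.0, 30.7, -0.8, 44.2, 0]
238 [84.9, 38.3, -0.8, 44.2, 0]
250 [93.5, 46.7, -0.8, 44.2, 0]
254 [96.4, 49.5, -0.8, 44.2, 0]
head mid -0.9583431033953661 rail rel [(18, np.float64(1.8), np.float64(7.6)), (21, np.float64(2.5), np.float64(7.6)), (24, np.float64(3.2), np.float64(7.6)), (27, np.float64(3.9), np.float64(7.5)), (30, np.float64(4.9), np.float64(8.2)), (33, np.float64(5.9), np.float64(8.8)), (36, np.float64(6.9), np.float64(8.1)), (39, np.float64(7.9), np.float64(8.7))] (arc: 2.0@21, 4.1@30, 6.9@39)
```

Request:
carry_out([
  [[12.1,0.4,0,6.2,0],[24,2.2,0,12.5,0],[35.6,5.3,0,18.8,0],[46.7,9.7,0,25,0],[57.3,15.2,0,31.3,0],[67.3,21.8,0,37.5,0],[72.2,25.5,0,40.6,0],[77.6,30,0,44,0],[85.6,37.5,0,44,0],[94.2,46,0,44,0],[97,48.8,0,44,0],[97,48.8,0.5,44,0]],
])

```text
clock: 26.75
position: [0.5755, 0.2547, 0.165]
tool_rot: [3.141, -0.0, 0.264]
force: [0.4, -0.8, -1.2]
grip_width: 0.0197
grasp_force: 35.0
```

```bash
python3 -c "
from near import *
k=cam('wrist'); cv2.imwrite('pics/w20c.png',k[0]['img'][100:300,100:420,::-1])
way([258],.1655); near(k,15,38)"
```

```text
now rack [31.6 59.6] yaw 0.11 z 0.16485154435370356 F [-0.9 -0.9 -1.1] w 0.0194
258 [4.6, -0.4, -0.7, 0.1, 0]
head mid 0.6057575218574917 rail rel [] (arc: 2.0@21, 4.1@30, 6.9@39)
```

View pics/w20c.png

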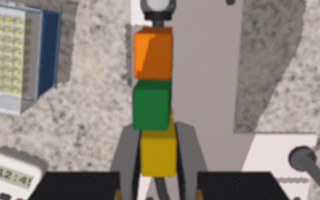

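Yellow at (158,150) is behind green and orange on the straight stretch. I'll release it, rise, and head for the gate pin.

Request:
carry_out([
  [[0,-0.5,1.3,0,0],[0,-0.5,1.3,0,0.4],[0,-0.5,1.3,0,0.4],[0,-0.5,1.3,0,0.4],[0,-0.5,-12,0,0.4],[0,0,-45,0,0.4],[0,0,-85,0,0.4],[0,0,-125,-5,0.4],[-8,40,-125,-12,0.35],[-16,80,-125,-19,0.35],[-24,120,-125,-26,0.35],[-32,160,-125,-33,0.35]],
])

```text
clock: 27.8
position: [0.5854, 0.0911, 0.2913]
tool_rot: [3.141, -0.001, 0.846]
force: [0.4, -1.0, -0.7]
grip_width: 0.0329
grasp_force: 0.0
```

Request:
carry_out([
  [[0,0,0,-7,0.35],[-20,10,0,-14,0.35],[-40,25,0,-21,0.35],[-60,40,0,-28,0.35],[-80,55,0,-35,0.35],[-80,70,0,-42,0.35],[-80,70,0,-49,0.35],[-80,70,0,-56,0.35],[-80,70,0,-56,0.35]],
])

```text
clock: 28.55
position: [0.5843, -0.0141, 0.2911]
tool_rot: [3.141, 0.0, 1.822]
force: [-0.4, 0.1, 0.1]
grip_width: 0.0331
grasp_force: 0.0
```

```bash
python3 -c "
from way import *
k=cam('wrist'); save(k,'w21'); P,ok=cloud(k); 
th=np.radians(15); pin=np.array(RK[:2])+rot(th)@[-.0103,-.1584]; print(pin, proj(k,np.r_[pin,.18]))
to([*pin,.28],105)
m=(np.abs(P[...,2]-.178)<.008); v,u=np.nonzero(m); q=P[v,u]; s=np.linalg.norm(q[:,:2]-pin,axis=1)<.03; print(s.sum(),q[s].mean(0),u[s].mean(),v[s].mean())
d=np.linalg.norm(P[...,:2]-pin,axis=2); 
for r in (.02,.03,.04,.05,.07): print(r,np.percentile(P[...,2][(d>r-.01)&(d<r)],[50,95,99]))"
```

```text
[0.5908479  0.03333151] [279.02902783 146.84753752]
pos [ 0.5843 -0.0138  0.2909] yaw 103.94 shift [44.1 17.7 11. ] roll -1.06
138 [0.5891787  0.03177298 0.17937513] 276.8188405797101 147.94202898550725
0.02 [0.39289667 0.39899122 0.39941665]
0.03 [0.39808035 0.40279863 0.40361136]
0.04 [0.39056893 0.45644043 0.45644043]
0.05 [0.39217554 0.40134947 0.40315447]
0.07 [0.37606926 0.39863605 0.40168889]
```

View pics/w21.png

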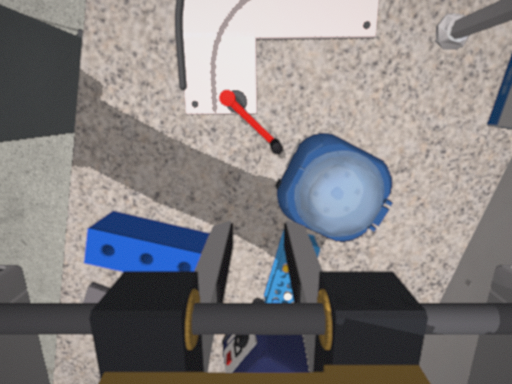

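The pin top is at (277,147), the hinge at (228,97) and the bowl at (337,188). Next I'll check the bowl height and plan the arc.

```bash
python3 -c "
from way import *
k=cam('wrist'); P,ok=cloud(k); B=P[150:230,285:385]; print('bowl z',B[...,2].max(), P[190,337]); 
th=np.radians(15); st=env.observe()
to([.5906,.0325,.166],105)
# arc shifts relative to the grasp pose, tool yaw 105 (tool x=rack y, tool y=rack x)
h=np.array([-60,-112.]); p0=(np.array([.5906,.0325])-RK[:2])@rot(th)*1000; print('pin rack',p0,'r',np.hypot(*(p0-h)))
a0=np.degrees(np.arctan2(*(p0-h)[::-1]))%360; print('a0',a0)
for a in np.r_[np.arange(a0-12,181,-12),180,179]:
    p=h+68*np.array([np.cos(np.radians(a)),np.sin(np.radians(a))]); d=p-p0; print(round(a,1),'[%.1f, %.1f, 0, 0, 0]'%(d[1],d[0]))"
```

```text
bowl z 0.4563099246272745 [ 0.68158656 -0.00808669  0.10474992]
pos [ 0.5843 -0.0136  0.2908] yaw 103.81 shift [ 43.2  17.1 124.8] roll -1.19
pin rack [ -10.75466511 -159.1390184 ] r 68.17030192523849
a0 316.25190277299765
304.3 [-9.1, -11.0, 0, 0, 0]
292.3 [-15.8, -23.5, 0, 0, 0]
280.3 [-19.8, -37.1, 0, 0, 0]
268.3 [-20.8, -51.3, 0, 0, 0]
256.3 [-18.9, -65.4, 0, 0, 0]
244.3 [-14.1, -78.8, 0, 0, 0]
232.3 [-6.6, -90.9, 0, 0, 0]
220.3 [3.2, -101.1, 0, 0, 0]
208.3 [15.0, -109.1, 0, 0, 0]
196.3 [28.1, -114.5, 0, 0, 0]
184.3 [42.1, -117.1, 0, 0, 0]
180.0 [47.1, -117.2, 0, 0, 0]
179.0 [48.3, -117.2, 0, 0, 0]
```

Request:
carry_out([
  [[22,9,20,-1.2,0.35],[43.2,17.1,50,-1.2,0.35],[43.2,17.1,80,-1.2,0.35],[43.2,17.1,110,-1.2,0.35],[43.2,17.1,125,-1.2,0.35],[43.2,17.1,125,-1.2,0.35],[43.2,17.1,125,-1.2,0],[43.2,17.1,125,-1.2,0],[43.2,17.1,125,-1.2,0],[43.2,17.1,125,-1.2,0]],
], grip_force=15)

```text
clock: 29.48
position: [0.5909, 0.0328, 0.1663]
tool_rot: [3.14, -0.0, 1.837]
force: [1.2, 0.2, 4.7]
grip_width: 0.0115
grasp_force: 15.0
```

Request:
carry_out([
  [[-9,-11,0,0,0],[-15.8,-23.5,0,0,0],[-19.8,-37.1,0,0,0],[-20.8,-51.3,0,0,0],[-18.9,-65.4,0,0,0],[-14.1,-78.8,0,0,0],[-6.6,-90.9,0,0,0],[3.2,-101.1,0,0,0],[15,-109.1,0,0,0],[28.1,-114.5,0,0,0],[42,-117,0,0,0],[47.5,-117.2,0,0,0]],
])

```text
clock: 30.48
position: [0.465, 0.0485, 0.1659]
tool_rot: [3.139, -0.0, 1.838]
force: [6.3, -18.1, 0.6]
grip_width: 0.0117
grasp_force: 15.0
```

```bash
python3 -c "
from way import *
way([0],.166)
k=cam('wrist'); save(k,'w22')"
```

```text
now rack [-128.  -111.2] yaw 90.3 z 0.1658844346757694 F [  6.3 -18.1   0.6] w 0.0117
0 [7.0, 23.0, -0.1, 0.3, 0]
```

Request:
carry_out([
  [[-0.5,0,0,0,0],[-0.5,0,0,0,0.4],[-0.5,0,0,0,0.4],[-0.5,0,0,0,0.4],[0,0,-20,0,0.4],[0,0,-60,0,0.4],[0,0,-100,0,0.4],[0,0,-140,3,0.4],[-40,0,-140,9,0.4],[-80,0,-140,14,0.4],[-120,0,-140,14,0.4],[-160,0,-140,14,0.4]],
])

```text
clock: 31.53
position: [0.5072, -0.1083, 0.3054]
tool_rot: [3.14, -0.001, 1.594]
force: [0.9, 1.1, 1.2]
grip_width: 0.0375
grasp_force: 0.0
```

```bash
python3 -c "
from h import *
k=cam('wrist'); save(k,'w23'); to([.45,-.38,.306],90)"
```

```text
pos [ 0.5074 -0.1161  0.3055] yaw 90.92 shift [-263.   -61.6    0. ] roll 0.92
```

View pics/w23.png

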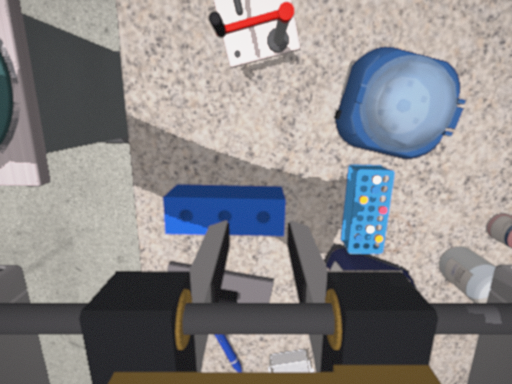

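The gate bar runs from (287,12) to (217,22), shut across the rail end, and the block is empty. Now the lid.

Request:
carry_out([
  [[-263,-62,0,1,0.4],[-263,-62,0,1,0.4],[-263,-62,0,1,0.4],[-263,-62,0,1,0.4],[-263,-62,0,1,0.4],[-263,-62,0,1,0.4],[-263,-62,0,1,0.4],[-263,-62,0,1,0.4],[-263,-62,0,1,0.4]],
])

```text
clock: 32.33
position: [0.4499, -0.3722, 0.3047]
tool_rot: [-3.141, 0.0, 1.573]
force: [-0.1, -0.2, 0.5]
grip_width: 0.0375
grasp_force: 0.0
```

```bash
cat > lid.py <<'E'
from h import *
def rect(k,zl,zh,h,roi,col=None):
    P,ok=cloud(k); z=P[...,2]; m=(z>zl)&(z<zh)&(P[...,0]>roi[0])&(P[...,0]<roi[1])&(P[...,1]>roi[2])&(P[...,1]<roi[3])
    if col is not None: m&=col
    m=cv2.morphologyEx(m.astype(np.uint8),cv2.MORPH_OPEN,np.ones((3,3)))
    cs,_=cv2.findContours(m,cv2.RETR_EXTERNAL,cv2.CHAIN_APPROX_NONE); c=max(cs,key=cv2.contourArea)[:,0,:].astype(float)
    r=cv2.minAreaRect((onplane(k,c[:,0],c[:,1],h)[:,:2]*1000).astype(np.float32)); w,hh=r[1]; a=r[2] if w>hh else r[2]+90
    print('c',np.round(r[0],1),'size',np.round(r[1],1),'long axis deg',round((a+90)%180-90,2),'z',np.median(z[m>0]))
E
python3 -c "
from lid import *
k=cam('wrist'); save(k,'w24'); s=env.observe(); print(s['position'])
roi=(.30,.60,-.46,-.23)
g=k[0]['img'].max(2)
rect(k,.010,.024,.016,roi); rect(k,.040,.058,.049,roi,g<70)
hsv=cv2.cvtColor(k[0]['img'],cv2.COLOR_RGB2HSV); rect(k,.069,.081,.075,(.3,.6,-.25,-.1),(hsv[...,0]>100)&(hsv[...,0]<125)&(hsv[...,1]>150))"
```

```text
[ 0.45068902 -0.37093305  0.30475451]
c [ 441.1 -340.1] size [ 69.9 185.3] long axis deg -9.6 z 0.016290193652870155
c [ 440.9 -339.6] size [16.3 68.5] long axis deg -9.64 z 0.04883138341739694
c [ 459.5 -190. ] size [169.5  37.1] long axis deg 0.06 z 0.0750132572723334
```

View pics/w24.png

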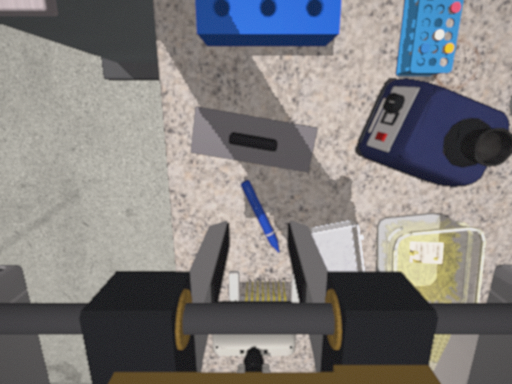

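Lid is at (255,140), with its handle at (253,142); its fitted size matches 186×70.

Request:
carry_out([
  [[31,-8.5,0,-7,0.4],[31,-8.5,10,-14,0.4],[31,-8.5,30,-21,0.4],[31,-8.5,50,-28,0.4],[31,-8.5,70,-35,0.4],[31,-8.5,90,-42,0.4],[31,-8.5,110,-49,0.4],[31,-8.5,130,-56,0.4],[31,-8.5,150,-63,0.4],[31,-8.5,150,-70,0.4],[31,-8.5,150,-76,0.4],[31,-8.5,150,-80,0.4]],
])

```text
clock: 33.38
position: [0.4428, -0.3385, 0.1549]
tool_rot: [3.141, -0.0, 2.98]
force: [-0.6, 0.3, -0.4]
grip_width: 0.0376
grasp_force: 0.0
```

```bash
python3 -c "
from lid import *
k=cam('wrist'); save(k,'w25'); roi=(.30,.60,-.46,-.23); g=k[0]['img'].max(2)
rect(k,.010,.024,.016,roi); rect(k,.040,.058,.049,roi,g<70)
to([.4423,-.340,.035],170.4)"
```

```text
c [ 440.5 -339.3] size [ 69.6 184.2] long axis deg -9.56 z 0.01619497857836026
c [ 439.4 -339.4] size [14.9 68.3] long axis deg -9.69 z 0.04882989694330364
pos [ 0.4429 -0.3386  0.1551] yaw 170.94 shift [  0.4  -1.5 120.1] roll 0.54
```

Request:
carry_out([
  [[1,-1.5,40,0.5,0.4],[1,-1.5,80,0.5,0.4],[1,-1.5,110,0.5,0.4],[1,-1.5,119,0.5,0.4],[1,-1.5,119,0.5,0.4],[1,-1.5,119,0.5,0],[1,-1.5,119,0.5,0],[1,-1.5,119,0.5,0],[1,-1.5,119,0.5,0],[1,-1.5,119,0.5,0]],
], grip_force=40)

```text
clock: 34.27
position: [0.4419, -0.3415, 0.0376]
tool_rot: [-3.141, 0.002, 2.964]
force: [-1.5, 2.5, 12.6]
grip_width: 0.0158
grasp_force: 40.0
```

```bash
python3 -c "
from lid import *
to([.4585,-.178,.15],180)"
```

```text
pos [ 0.4419 -0.3415  0.0376] yaw 169.8 shift [  12.4  163.8 -112.5] roll -10.20
```

Request:
carry_out([
  [[0,0,-30,0,0],[0,0,-65,0,0],[0,0,-100,0,0],[0,10,-130,0,0],[2,35,-135,-2,0],[4,65,-135,-4,0],[6,95,-135,-6,0],[7,105,-135,-8,0],[8,110,-135,-10,0],[8,110,-135,-10,0]],
])

```text
clock: 35.1
position: [0.4528, -0.2312, 0.1716]
tool_rot: [3.142, 0.001, 3.141]
force: [-0.5, -0.2, -1.8]
grip_width: 0.0157
grasp_force: 40.0
```

```bash
python3 -c "
from lid import *
k=cam('wrist'); save(k,'w26'); s=env.observe(); P,ok=cloud(k); z0=s['position'][2]-.0376; print(s['position'],np.degrees(s['tool_rot'][2]),s['grip_width'],z0)
rect(k,z0+.008,z0+.022,z0+.016,(.3,.6,-.36,-.12))
hsv=cv2.cvtColor(k[0]['img'],cv2.COLOR_RGB2HSV); rect(k,.069,.081,.075,(.3,.6,-.25,-.1),(hsv[...,0]>100)&(hsv[...,0]<125)&(hsv[...,1]>150))"
```

```text
[ 0.4525635  -0.23225956  0.17147934] 179.76497773072876 0.01562460373834825 0.13387933905775665
c [ 420.6 -231.9] size [124.3  69.4] long axis deg 0.08 z 0.15019906669477756
c [ 450.6 -167.4] size [152.2  31.8] long axis deg 0.06 z 0.07503502405979195
```

View pics/w26.png

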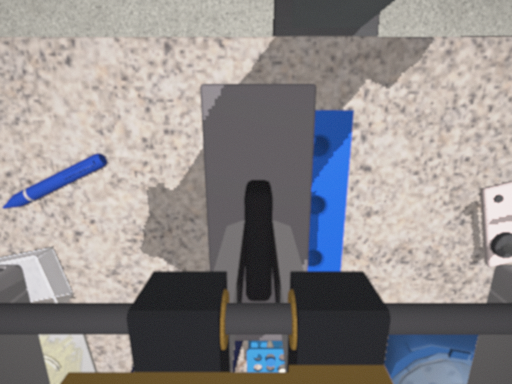

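The lid at (258,175) is held square, and the block at (330,190) needs about +8 mm x and +53 mm y.

Request:
carry_out([
  [[-4,25,0,0,0],[-8,50,0,0,0],[-8,53,10,0,0],[-8,53,30,0,0],[-8,53,45,0,0],[-8,53,50,0,0],[-8,53,50,0,0]],
])

```text
clock: 35.73
position: [0.46, -0.1799, 0.1201]
tool_rot: [-3.141, -0.002, 3.135]
force: [-0.2, -0.2, -1.7]
grip_width: 0.0154
grasp_force: 40.0
```

```bash
python3 -c "
from lid import *
k=cam('wrist'); save(k,'w27'); s=env.observe(); z0=s['position'][2]-.0376; print(s['position'],np.degrees(s['tool_rot'][2]),s['grip_width'],z0,s['force'])
rect(k,z0+.008,z0+.022,z0+.016,(.3,.6,-.36,-.12))
hsv=cv2.cvtColor(k[0]['img'],cv2.COLOR_RGB2HSV); m=(hsv[...,0]>100)&(hsv[...,0]<125)&(hsv[...,1]>150); m[:60]=0;m[280:]=0;m[:,:190]=0;m[:,330:]=0; print('blue',m.sum(), [ (a.min(),a.max()) for a in np.nonzero(m)] if m.any() else '')"
```

```text
[ 0.46050227 -0.17985574  0.12101622] 179.65996369107543 0.01607643761800508 0.08341622425737677 [-0.29659071  0.44725232 -1.3938674 ]
c [ 427.4 -180.5] size [ 69.1 123.6] long axis deg -0.29 z 0.0988839040447707
blue 0
```

Request:
carry_out([
  [[-1,1.3,3,0,0],[-1,1.3,6,0,0],[-1,1.3,9,0,0],[-1,1.3,12,0,0],[-1,1.3,15,0,0],[-1,1.3,17,0,0],[-1,1.3,18.5,0,0],[-1,1.3,18.5,0,0]],
])

```text
clock: 36.45
position: [0.4618, -0.1774, 0.1026]
tool_rot: [3.142, 0.0, 3.138]
force: [-0.7, 0.6, 0.2]
grip_width: 0.0159
grasp_force: 40.0
```

Request:
carry_out([
  [[0,0,0.5,0,0],[0,0,0.5,0,0.4],[0,0,0.5,0,0.4],[0,0,0.5,0,0.4],[0,0,-20,0,0.4],[0,0,-60,0,0.4],[0,0,-100,0,0.4],[0,0,-140,0,0.4],[0,0,-180,0,0.4],[0,-40,-200,0,0.4],[0,-80,-200,0,0.4],[0,-80,-200,0,0.4]],
])

```text
clock: 37.45
position: [0.4605, -0.2638, 0.3043]
tool_rot: [-3.138, 0.003, 3.132]
force: [-0.6, -0.7, -0.6]
grip_width: 0.0378
grasp_force: 0.0
```

```bash
python3 -c "
from lid import *
k=cam('wrist'); roi=(.3,.6,-.3,-.1); rect(k,.073,.089,.081,roi); rect(k,.105,.123,.114,roi,k[0]['img'].max(2)<70)
t=cam('top'); P,ok=cloud(t); rect(t,.073,.089,.081,roi)
a=cv2.resize(t[0]['img'][130:260,100:380],None,fx=2.8,fy=2.8,interpolation=cv2.INTER_CUBIC)[:290]
s=cam('scene'); b=cv2.resize(s[0]['img'][140:260,170:350],None,fx=784/180*.66,fy=784/180*.66,interpolation=cv2.INTER_CUBIC)[:310]
c=np.zeros((a.shape[0]+b.shape[0],784,3),np.uint8); c[:a.shape[0]]=a; c[a.shape[0]:,:b.shape[1]]=b; cv2.imwrite('pics/fin.png',c[...,::-1]); print(c.shape,env.observe()['force'])"
```

```text
c [ 459.4 -178.8] size [ 70.4 184.1] long axis deg -0.1 z 0.08107232525551411
c [ 458.1 -180.2] size [15.4 67.6] long axis deg -0.29 z 0.11361119492813095
c [ 463.4 -179.6] size [ 67.8 183.1] long axis deg -0.51 z 0.08202403822659006
(600, 784, 3) [-1.56346193  0.41037363 -1.06170352]
```

View pics/fin.png

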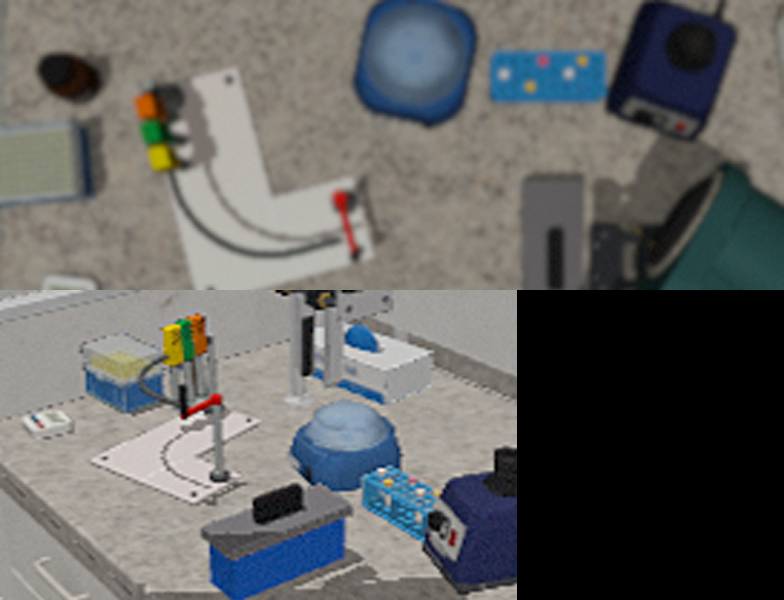

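The three probes hang by the collar at (150,130), the gate is shut at (345,225), and the lid's top face is at 0.081 m, so it is seated. Handing in.

```bash
python3 -c "
from plant import env
print(env.job_done())"
```

```text
the job is handed in; nothing more can be done
None
```

The job is handed in, though no verdict came back: my last pictures show all three probes hanging on the straight stretch, the gate shut and the lid seated square on the block, and I saw no bystander move.

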